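# Dry caliper pistons on the blow-dry stand

## Task

Clear the dry pistons off the pegs of the blow-dry stand and stand them mouth down in the small grey tray, and take every washed piston out of the sloping drain bin and turn it mouth down onto a peg, one to a peg, sitting fully down on its seat. Only when all of that is done, push the loose T-handle fully down onto the square stem of the stand's air valve and turn it a quarter turn anticlockwise (seen from above) to open the air, and leave it on. Do not shift the other things on the bench.

Things in the scene. Friction and masses are not known exactly. Their poses are not given: they have to be found in the camera images.
- piston1: hollow steel brake piston (cup), outside diameter 44, length 72, 0.28 kg; origin on its axis at mid-length, +z along the axis to the open mouth, 36 away (so +z points down once on a peg). Bore 32 wide, 62 deep. At first it lies in a trough of the bin, mouth downhill against the lip, +z pointing 20 degrees below level. None if absent; three or four are present.
- piston2: hollow steel brake piston (cup), outside diameter 44, length 72, 0.28 kg; origin on its axis at mid-length, +z along the axis to the open mouth, 36 away (so +z points down once on a peg). Bore 32 wide, 62 deep. At first it lies in a trough of the bin, mouth downhill against the lip, +z pointing 20 degrees below level. None if absent; three or four are present.
- piston3: hollow steel brake piston (cup), outside diameter 44, length 72, 0.28 kg; origin on its axis at mid-length, +z along the axis to the open mouth, 36 away (so +z points down once on a peg). Bore 32 wide, 62 deep. At first it lies in a trough of the bin, mouth downhill against the lip, +z pointing 20 degrees below level. None if absent; three or four are present.
- piston4: hollow steel brake piston (cup), outside diameter 44, length 72, 0.28 kg; origin on its axis at mid-length, +z along the axis to the open mouth, 36 away (so +z points down once on a peg). Bore 32 wide, 62 deep. At first it lies in a trough of the bin, mouth downhill against the lip, +z pointing 20 degrees below level. None if absent; three or four are present.
- dry1: dry piston of the last batch, the same part (diameter 44, length 72, 0.28 kg; origin on its axis at mid-length, +z to the mouth, 36 away). At first it stands mouth down on peg 1. None if absent; one or two are present.
- dry2: dry piston of the last batch, the same part (diameter 44, length 72, 0.28 kg; origin on its axis at mid-length, +z to the mouth, 36 away). At first it stands mouth down on peg 2. None if absent; one or two are present.
- dry3: dry piston of the last batch, the same part (diameter 44, length 72, 0.28 kg; origin on its axis at mid-length, +z to the mouth, 36 away). At first it stands mouth down on peg 3. None if absent; one or two are present.
- dry4: dry piston of the last batch, the same part (diameter 44, length 72, 0.28 kg; origin on its axis at mid-length, +z to the mouth, 36 away). At first it stands mouth down on peg 4. None if absent; one or two are present.
- tray: grey plastic tray, fixed, 184 (its x) x 104 x 29 high, walls 4, floor 4 above the bench, one cross wall 25 high that makes two compartments side by side along its x; origin under its middle
- slot1 (a point): centre of the floor of tray compartment 1 (86 x 96 inside); axes as the tray
- slot2 (a point): centre of the floor of tray compartment 2 (86 x 96 inside); axes as the tray
- bin: sheet-steel drain bin, fixed; origin under its middle on the bench. Four troughs 76 apart along its y (-114, -38, 38, 114), floors 96 long, falling 20 degrees towards its +x, from 62 to 29 above the bench; open at the uphill (-x) end, lip 14 high at the foot, dividers 9 high. A piston's axis lies 24 above the trough floor, between two low ribs.
- seat1 (a point): centre of the round flat seat (54 wide, 61 above the bench) at the foot of drying peg 1, one of four in a 2 x 2 square 100 apart on the blow-dry stand, a fixed grey box 200 x 200 with its top 55 above the bench; the peg, diameter 16 with a tapered tip, rises 52 above this point. Fixed frame with z up. A seated piston's mouth rests on the seat; it has 8 play sideways all round.
- seat2 (a point): centre of the round flat seat (54 wide, 61 above the bench) at the foot of drying peg 2, one of four in a 2 x 2 square 100 apart on the blow-dry stand, a fixed grey box 200 x 200 with its top 55 above the bench; the peg, diameter 16 with a tapered tip, rises 52 above this point. Fixed frame with z up. A seated piston's mouth rests on the seat; it has 8 play sideways all round.
- seat3 (a point): centre of the round flat seat (54 wide, 61 above the bench) at the foot of drying peg 3, one of four in a 2 x 2 square 100 apart on the blow-dry stand, a fixed grey box 200 x 200 with its top 55 above the bench; the peg, diameter 16 with a tapered tip, rises 52 above this point. Fixed frame with z up. A seated piston's mouth rests on the seat; it has 8 play sideways all round.
- seat4 (a point): centre of the round flat seat (54 wide, 61 above the bench) at the foot of drying peg 4, one of four in a 2 x 2 square 100 apart on the blow-dry stand, a fixed grey box 200 x 200 with its top 55 above the bench; the peg, diameter 16 with a tapered tip, rises 52 above this point. Fixed frame with z up. A seated piston's mouth rests on the seat; it has 8 play sideways all round.
- stem (a point): point on the axis of the air valve's upright square stem, at the shoulder (67 above the bench, brass collar 40 across) on which the handle rests; beside the blow-dry stand, 155 from its middle. The square, 18 x 18, rises 19 above this point, then 4 more at 14 x 14. This frame turns with the stem; x and y are square to its faces, z up.
- valve (a joint): turn of the valve stem in rad: 0 shut, grows anticlockwise seen from above, stop at 1.57 (open). Stays where it is left; takes about 0.12 N m.
- handle: loose steel T-handle, 0.35 kg, standing on the bench: square hub 54 x 54 x 26 high with a square bore 20 x 20 through it from the underside (sides along its x and y); across its top a bar 120 long (along x), 16 wide, from 26 to 48 above the underside. Origin at the centre of the underside, z up. Fits the stem in any of four quarter positions, 1 play each side (0.11 rad of lost turn).
- pad1: brake pad 120 x 52 x 16 lying flat; bystander; origin under its middle
- pad2: brake pad 120 x 52 x 16 lying flat; bystander; origin under its middle
- tub: small white tub, diameter 44, 55 tall; bystander; origin under its middle
- spanner: open spanner 190 long; bystander
- seal: black rubber ring, diameter 62, 10 high; bystander; origin under its middle

How it is judged:
On the way, in this order (a step that is already met when the one before it is completed fails the run):
1. every washed piston is mouth down on a peg, fully on its seat, the dry ones stand mouth down in the tray, and the air valve is still shut (((horizontal distance between piston1 and seat1 below 0.0115 m and z of piston1 in the frame of seat1 below 0.041 m) or (horizontal distance between piston1 and seat2 below 0.0115 m and z of piston1 in the frame of seat2 below 0.041 m) or (horizontal distance between piston1 and seat3 below 0.0115 m and z of piston1 in the frame of seat3 below 0.041 m) or (horizontal distance between piston1 and seat4 below 0.0115 m and z of piston1 in the frame of seat4 below 0.041 m)) and angle between each of piston1, piston2, piston3, piston4, dry1, dry2, dry3, dry4's own z axis and vertical above 3 rad and linear speed of each of piston1, piston2, piston3, piston4, dry1, dry2, dry3, dry4 below 0.02 m/s and ((horizontal distance between piston2 and seat1 below 0.0115 m and z of piston2 in the frame of seat1 below 0.041 m) or (horizontal distance between piston2 and seat2 below 0.0115 m and z of piston2 in the frame of seat2 below 0.041 m) or (horizontal distance between piston2 and seat3 below 0.0115 m and z of piston2 in the frame of seat3 below 0.041 m) or (horizontal distance between piston2 and seat4 below 0.0115 m and z of piston2 in the frame of seat4 below 0.041 m)) and ((horizontal distance between piston3 and seat1 below 0.0115 m and z of piston3 in the frame of seat1 below 0.041 m) or (horizontal distance between piston3 and seat2 below 0.0115 m and z of piston3 in the frame of seat2 below 0.041 m) or (horizontal distance between piston3 and seat3 below 0.0115 m and z of piston3 in the frame of seat3 below 0.041 m) or (horizontal distance between piston3 and seat4 below 0.0115 m and z of piston3 in the frame of seat4 below 0.041 m)) and ((horizontal distance between piston4 and seat1 below 0.0115 m and z of piston4 in the frame of seat1 below 0.041 m) or (horizontal distance between piston4 and seat2 below 0.0115 m and z of piston4 in the frame of seat2 below 0.041 m) or (horizontal distance between piston4 and seat3 below 0.0115 m and z of piston4 in the frame of seat3 below 0.041 m) or (horizontal distance between piston4 and seat4 below 0.0115 m and z of piston4 in the frame of seat4 below 0.041 m)) and ((horizontal distance between dry1 and slot1 below 0.034 m and z of dry1 in the frame of slot1 below 0.041 m) or (horizontal distance between dry1 and slot2 below 0.034 m and z of dry1 in the frame of slot2 below 0.041 m)) and ((horizontal distance between dry2 and slot1 below 0.034 m and z of dry2 in the frame of slot1 below 0.041 m) or (horizontal distance between dry2 and slot2 below 0.034 m and z of dry2 in the frame of slot2 below 0.041 m)) and ((horizontal distance between dry3 and slot1 below 0.034 m and z of dry3 in the frame of slot1 below 0.041 m) or (horizontal distance between dry3 and slot2 below 0.034 m and z of dry3 in the frame of slot2 below 0.041 m)) and ((horizontal distance between dry4 and slot1 below 0.034 m and z of dry4 in the frame of slot1 below 0.041 m) or (horizontal distance between dry4 and slot2 below 0.034 m and z of dry4 in the frame of slot2 below 0.041 m)) and value of joint valve below 0.2 rad), for 0.2 s.
2. the T-handle is fully down on the square stem (distance between handle and stem below 0.005 m and angle between handle's own z axis and vertical below 0.08 rad and value of joint valve below 0.5 rad), for 0.1 s.
3. the air valve has been turned open with the handle on it (distance between handle and stem below 0.005 m and angle between handle's own z axis and vertical below 0.08 rad and value of joint valve above 1.25 rad), for 0.2 s.
At the end, for the whole second after the job is handed in: Washed pistons mouth down on pegs, centre within 11.5 mm over a seat centre, under 41 mm above it; dry ones mouth down in the tray, within 34 mm of a compartment centre; all upright within 8 degrees, at rest; handle within 5 mm of the stem shoulder, level within 4.5 degrees; valve over 1.25 rad (all of step 3 and ((horizontal distance between piston1 and seat1 below 0.0115 m and z of piston1 in the frame of seat1 below 0.041 m) or (horizontal distance between piston1 and seat2 below 0.0115 m and z of piston1 in the frame of seat2 below 0.041 m) or (horizontal distance between piston1 and seat3 below 0.0115 m and z of piston1 in the frame of seat3 below 0.041 m) or (horizontal distance between piston1 and seat4 below 0.0115 m and z of piston1 in the frame of seat4 below 0.041 m)) and angle between each of piston1, piston2, piston3, piston4, dry1, dry2, dry3, dry4's own z axis and vertical above 3 rad and linear speed of each of piston1, piston2, piston3, piston4, dry1, dry2, dry3, dry4, handle below 0.02 m/s and ((horizontal distance between piston2 and seat1 below 0.0115 m and z of piston2 in the frame of seat1 below 0.041 m) or (horizontal distance between piston2 and seat2 below 0.0115 m and z of piston2 in the frame of seat2 below 0.041 m) or (horizontal distance between piston2 and seat3 below 0.0115 m and z of piston2 in the frame of seat3 below 0.041 m) or (horizontal distance between piston2 and seat4 below 0.0115 m and z of piston2 in the frame of seat4 below 0.041 m)) and ((horizontal distance between piston3 and seat1 below 0.0115 m and z of piston3 in the frame of seat1 below 0.041 m) or (horizontal distance between piston3 and seat2 below 0.0115 m and z of piston3 in the frame of seat2 below 0.041 m) or (horizontal distance between piston3 and seat3 below 0.0115 m and z of piston3 in the frame of seat3 below 0.041 m) or (horizontal distance between piston3 and seat4 below 0.0115 m and z of piston3 in the frame of seat4 below 0.041 m)) and ((horizontal distance between piston4 and seat1 below 0.0115 m and z of piston4 in the frame of seat1 below 0.041 m) or (horizontal distance between piston4 and seat2 below 0.0115 m and z of piston4 in the frame of seat2 below 0.041 m) or (horizontal distance between piston4 and seat3 below 0.0115 m and z of piston4 in the frame of seat3 below 0.041 m) or (horizontal distance between piston4 and seat4 below 0.0115 m and z of piston4 in the frame of seat4 below 0.041 m)) and ((horizontal distance between dry1 and slot1 below 0.034 m and z of dry1 in the frame of slot1 below 0.041 m) or (horizontal distance between dry1 and slot2 below 0.034 m and z of dry1 in the frame of slot2 below 0.041 m)) and ((horizontal distance between dry2 and slot1 below 0.034 m and z of dry2 in the frame of slot1 below 0.041 m) or (horizontal distance between dry2 and slot2 below 0.034 m and z of dry2 in the frame of slot2 below 0.041 m)) and ((horizontal distance between dry3 and slot1 below 0.034 m and z of dry3 in the frame of slot1 below 0.041 m) or (horizontal distance between dry3 and slot2 below 0.034 m and z of dry3 in the frame of slot2 below 0.041 m)) and ((horizontal distance between dry4 and slot1 below 0.034 m and z of dry4 in the frame of slot1 below 0.041 m) or (horizontal distance between dry4 and slot2 below 0.034 m and z of dry4 in the frame of slot2 below 0.041 m))); the robot touches nothing.
It fails at once if another thing on the bench (brake pad, tub, spanner or rubber ring) is shifted more than 4 cm (distance of any of pad1, pad2, tub, spanner, seal from where it was at the start of the episode above 0.04 m).
Of piston1, piston2, piston3, piston4 only 3 to 4 are there at a start; the rules pass over those that are not, and their reading is None.
Of dry1, dry2, dry3, dry4 only 1 to 2 are there at a start; the rules pass over those that are not, and their reading is None.
At some moment in a run one of handle may be knocked a few centimetres aside while the robot is not near it.
It also fails if it takes over 210 s, if anything falls off the work surface, if the arm or the gripper's body presses on something with over 40 N, if the wrist force passes 120 N, or if a joint passes its speed limit or range.

## Robot

A 6-joint arm with a two-finger parallel gripper is mounted at the origin on the work surface. World frame = base frame: x ahead of the robot, y to its left, z up, the work surface at z = 0. Lengths are in m, angles in rad, forces in N, time in s.
With the tool pointing down it reaches from about 0.225 to 0.875 m from the base axis. Payload 3.4 kg.
Tool frame: the origin (TCP) lies on the centre line of the jaws, within the pads' length; the fingertips stand r.tip_reach ahead of it and the grasp point (between the pads) lies 11 mm behind it (r.tip_reach is the distance from the TCP to the fingertips, in m); z points along the fingers, y is the line along which they close (so a half turn about z gives the same grasp; the last joint's range is limited). The gripper opens to 85 mm and grips with 20 to 120 N. Pads are 22 mm wide; open, the fingers measure 114 mm over their backs; the gripper's body (76 mm by 85 mm) begins 54 mm behind the grasp point. The pads swing forward as they close: fully open they stand 13 mm farther back than shut.
Start: joints at [-1.243, 0.276, 1.505, -0, 1.361, -0.121], TCP at [0.249, -0.518, 0.239] pointing down, gripper open.
Joint ranges: [-2.89, 2.89], [-0.75, 2.08], [0.22, 2.7], [-1.18, 4.32], [0.11, 2.71], [-2.7, 2.7]. Speed limits (rad/s): [2.57, 2.57, 3.14, 3.14, 3.14, 3.14].

## Interface

Orientations are given as a unit quaternion [w, x, y, z].
In Python, from rig import r gives the robot as it stands.
- The arm moves only by the tool step_arm, never from a script. Its argument "moves" is a list of rows, each a list of 7 numbers: the turn, a rotation vector about the tool's x, y, z in degrees, then the shift along the tool's x, y, z in m, then the closure, from 0 (fully open) to 1 (shut). In form: [[wx, wy, wz, tx, ty, tz, grip], ...]. A call has 1 to 12 rows; each row is the pose to reach, as a shift and turn from the pose commanded when the call began, along the tool's axes at that moment; what a row does not reach only later rows make up. A row lasts 1/10 s, in which the tool goes at most 50 mm and 8.59 degrees, less where a joint would pass 70% of its speed; a pose out of reach is approached as far as the arm can. A call with a gripper value outside its range is refused whole. The fingers move at their own pace and stop on an object; the grip force is fixed at half the most. Time passes only in rows, so rows that repeat a pose let the fingers close. It gives the time, the measured TCP pose, the force, the opening and the grip force at its end, in the units of the state.
- r.state(): the state, without advancing time (a new reading comes with each control period).
- r.snapshot(name): name is "scene" or "top"; returns (picture, depth): 384x512x3 uint8, red, green, blue; 384x512 float32, m along the optical axis (not along the pixel's ray), 0 where there is no reading.
- r.get_calibration(name): a dict with "fx", "fy", "cx", "cy" (pixels), "rvec" (rotation vector, rad) and "tvec" (3), from world to camera coordinates, as OpenCV has them. Camera axes: x right, y down, z forward; pixel columns grow to the right and rows downward; lengths in m; the calibration is good to about 2 mm. A picture is of the moment at which its call begins. get_calibration takes no time and is no camera call.
- r.job_done(): hands the job in; it is judged then, once.
The state is a dict: "clock": time; "joint_pos": joint angles; "dq": joint speeds; "effort": joint torques, N m; "tcp_pos": TCP position; "ee_rot": TCP orientation; "wrist_force": force on the tool from outside, world axes, zero at the start; "torque": the same for the moment, N m; "grip_width": finger opening in m; "finger_force": force on a finger pad.
Only numpy, scipy, OpenCV 4.12 (cv2) and the standard library are available. Lean on these libraries where they do the work, as an engineer would, in place of code of your own. Each camera call takes 0.05 s, during which the arm holds its last target. There are 200 camera calls.

## Working session

There is one attempt and no reset: what is moved stays moved. The work goes in short steps, Python scripts to look and compute and a tool call to move; the robot and the scene stay as the last step left them, time stands still between calls to the robot, and variables do not carry over. Pictures are saved under pics/ and viewed, at most 14 in all, crops included, and the job is handed in when it is done.

Besides the shell and the picture viewer there is one more tool, called after "Request:" by a JSON object that holds its "name" and its "arguments", one argument or row to a line. step_arm: Moves the arm, as the interface text tells. Its arguments: {"type":"object","properties":{"moves":{"type":"array"}},"required":["moves"]}

```bash
ls; mkdir -p pics
cat > h.py <<'E'
import numpy as np, cv2
from rig import r
from scipy.spatial.transform import Rotation as R
def cloud(n):
    im,d=r.snapshot(n); c=r.get_calibration(n)
    v,u=np.mgrid[:384,:512]; P=np.stack([(u-c["cx"])/c["fx"]*d,(v-c["cy"])/c["fy"]*d,d],-1)
    Rm=cv2.Rodrigues(np.array(c["rvec"],float))[0]; W=(P-np.array(c["tvec"]).ravel())@Rm
    W[d==0]=np.nan
    return im,W
def save(im,n,box=None,s=1.5):
    if box: im=im[box[1]:box[3],box[0]:box[2]]
    cv2.imwrite("pics/"+n+".png",cv2.resize(im[...,::-1],None,fx=s,fy=s,interpolation=cv2.INTER_CUBIC))
E
python3 - <<'E'
from h import *
print(r.state(), r.tip_reach)
for n in("top","scene"):
    im,W=cloud(n); save(im,n); np.savez(n+".npz",im=im,W=W); c=r.get_calibration(n); print(c)
    print(W[::96,::128].round(3).tolist())
E
```

```text
pics
{'clock': 0.0, 'joint_pos': array([-1.24298631e+00,  2.76554860e-01,  1.50615866e+00, -1.05345864e-05,
        1.36071194e+00, -1.20962669e-01]), 'dq': array([ 0.00054388,  0.00075782,  0.00072188, -0.0009368 ,  0.00082129,
        0.00093652]), 'effort': array([-2.30134729e-04, -4.16784775e+01, -2.45805395e+01, -1.40916791e-04,
        1.09540526e-02, -2.35775879e-06]), 'tcp_pos': array([ 0.24930697, -0.51754744,  0.23845243]), 'ee_rot': array([-9.10976846e-04,  9.74930179e-01,  2.22509113e-01, -9.97320876e-05]), 'wrist_force': array([-0.8733596 , -0.01094912, -0.12594079]), 'torque': array([ 0.01300641, -0.07778374,  0.00945236]), 'finger_force': 0.0, 'grip_width': 0.08564603270026183} 0.008
{'fx': 448.83998665171356, 'fy': 448.83998665171356, 'cx': 247.49582907523737, 'cy': 196.73350343213608, 'rvec': array([ 2.21147558, -2.14971298,  0.09598868]), 'tvec': array([-0.00839784,  0.56627273,  1.11213534])}
[[[1.465, 1.115, -0.741], [1.488, 0.557, -0.751], [1.505, -0.008, -0.75], [1.523, -0.575, -0.751]], [[0.815, 0.664, 0.0], [0.825, 0.329, 0.0], [0.835, -0.007, -0.001], [0.808, -0.31, 0.114]], [[0.562, 0.646, -0.001], [0.572, 0.316, -0.0], [0.581, -0.014, 0.006], [0.585, -0.328, 0.056]], [[0.318, 0.628, -0.001], [0.327, 0.305, -0.005], [0.336, -0.021, 0.002], [0.345, -0.346, 0.002]]]
{'fx': 465.0132200145116, 'fy': 465.0132200145116, 'cx': 250.20447623877615, 'cy': 193.92187907574822, 'rvec': array([ 0.82419812,  2.41423147, -1.2728275 ]), 'tvec': array([ 0.42239405, -0.12369484,  1.70460959])}
[[[0.689, -1.995, 0.325], [0.233, -1.374, 0.363], [-0.552, -1.357, 0.258], [-0.96, -0.758, 0.3]], [[0.943, -1.209, 0.102], [0.321, -1.359, -0.11], [-0.05, -0.716, 0.003], [-0.937, -0.642, -0.206]], [[1.066, -1.324, -0.402], [0.799, -0.288, 0.042], [0.442, -0.086, -0.0], [0.113, 0.178, 0.002]], [[1.23, -1.069, -0.751], [0.967, 0.054, -0.001], [0.708, 0.255, -0.001], [0.453, 0.456, -0.0]]]
```

View pics/top.png

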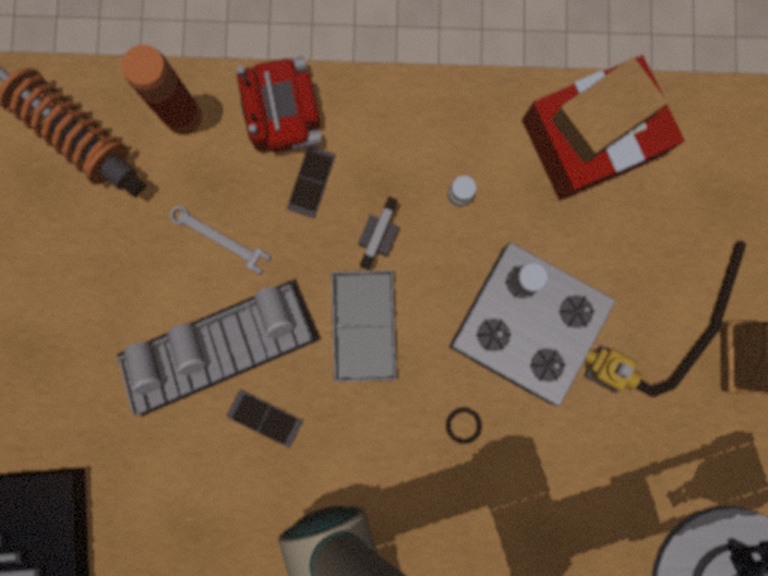

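View pics/scene.png

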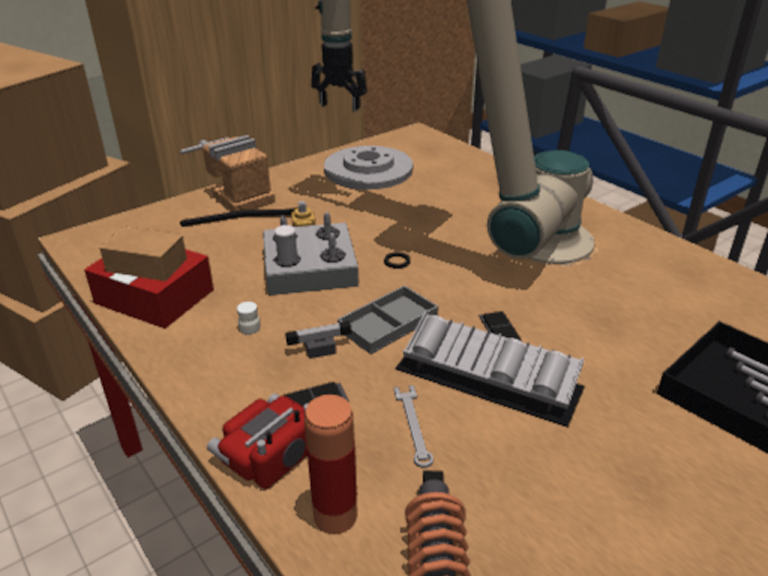

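The top picture shows three washed pistons in the bin (142,367), (187,350) and (273,313). One dry piston is on the far peg (533,278). The tray is at (365,325), the handle at (380,233) and the stem near (622,370). Now I'll measure each from depth.

```bash
cat > m.py <<'E'
from h import *
def box(u0,v0,u1,v1,W,lo,hi,s=1.5):
    u0,v0,u1,v1=[int(a/s) for a in(u0,v0,u1,v1)]
    P=W[v0:v1,u0:u1].reshape(-1,3); return P[(P[:,2]>lo)&(P[:,2]<hi)]
def rect(P):
    (c,s,a)=cv2.minAreaRect((P[:,:2]*1000).astype(np.float32)); return np.round(c,1),np.round(s,1),round(a,1),len(P),P[:,2].mean().round(4)
E
python3 - <<'E'
from m import *
W=np.load("top.npz")["W"]
print("stand",rect(box(440,230,625,415,W,.050,.058)))
for n,b in dict(p1=(505,255,555,305),p2=(555,285,600,330),p3=(470,315,515,360),p4=(525,345,570,385)).items():
    P=box(*b,W,.085,.2); print(n,len(P),P.mean(0).round(4),P[:,2].max().round(4)); 
    S=box(*b,W,.0585,.066); print("  seat",rect(S))
print("dry top",rect(box(500,250,560,310,W,.128,.14)))
P=box(595,345,650,400,W,.03,.2); print("valve",np.histogram(P[:,2],np.arange(.03,.12,.004)))
print("stemtop",rect(box(595,345,650,400,W,.083,.095)),"collar",rect(box(595,345,650,400,W,.062,.070)))
print("tray rim",rect(box(320,260,410,392,W,.022,.033)),"floor",rect(box(320,260,410,392,W,.002,.0065)))
print("bar",rect(box(350,190,410,275,W,.042,.053)),"hub",rect(box(350,190,410,275,W,.021,.030)))
print("bin",rect(box(105,270,330,420,W,.015,.2)))
for n,b in dict(a=(118,335,168,400),b=(165,315,212,380),c=(250,280,302,342)).items():
    P=box(*b,W,.055,.2); print(n,len(P),P[:,2].min(),P[:,2].max())
for n,b in dict(ring=(440,400,490,450),tub=(445,170,480,210),pad1=(220,385,305,450),pad2=(280,140,340,220),spanner=(165,200,275,278)).items(): print(n,rect(box(*b,W,.004,.07)))
for n,b in dict(redbox=(520,50,690,200),vise=(720,310,768,400),disc=(650,500,768,576),engine=(235,50,330,155)).items(): 
    P=box(*b,W,.01,.4); print(n,P.min(0).round(2),P.max(0).round(2))
E
```

```text
stand (array([ 508.6, -293.6]), array([277.1, 200.2]), 62.1, 4577, np.float64(0.055))
p1 366 [ 0.5921 -0.2351  0.1278] 0.1392
  seat (array([ 597.2, -249.6]), array([79. , 81.2]), 0.8, 133, np.float64(0.0606))
p2 52 [ 0.5469 -0.3246  0.1041] 0.1168
  seat (array([ 554.4, -328.6]), array([70.6, 71.4]), 0.0, 315, np.float64(0.0612))
p3 46 [ 0.5049 -0.1901  0.1057] 0.1169
  seat (array([ 500. , -191.9]), array([67.7, 71.7]), 86.9, 348, np.float64(0.0611))
p4 51 [ 0.4593 -0.2781  0.1038] 0.1159
  seat (array([ 457.8, -280.1]), array([70.9, 57.8]), 89.9, 330, np.float64(0.0613))
dry top (array([ 593.9, -238.5]), array([42.4, 43. ]), 46.8, 292, np.float64(0.1333))
valve (array([ 13,  30,  43,  41,  73, 163, 123,  28,  38,  86,  19,   5,   8,
        22,  26,  13,   1,   0,   0,   0,   0,   0]), array([0.03 , 0.034, 0.038, 0.042, 0.046, 0.05 , 0.054, 0.058, 0.062,
       0.066, 0.07 , 0.074, 0.078, 0.082, 0.086, 0.09 , 0.094, 0.098,
       0.102, 0.106, 0.11 , 0.114, 0.118]))
stemtop (array([ 454.3, -396.5]), array([18.8, 18.3]), 65.4, 61, np.float64(0.0879)) collar (array([ 454.6, -395.7])
[... 503 characters left out ...]
09918675429569306
b 690 0.05509103766963992 0.0977624202896537
c 680 0.05502827231099585 0.0980726520849916
ring (array([ 349.2, -150.7]), array([82.3, 78.6]), 10.0, 276, np.float64(0.0093))
tub (array([ 756.5, -146.4]), array([55.5, 67.1]), 17.9, 301, np.float64(0.0444))
pad1 (array([358.3, 187.1]), array([106.8, 140.8]), 0.1, 997, np.float64(0.0133))
pad2 (array([766.6, 123. ]), array([135.9, 101.2]), 2.3, 1065, np.float64(0.0178))
spanner (array([660.2, 273.3]), array([133.6, 186.9]), 1.8, 639, np.float64(0.0071))
redbox [ 0.74 -0.49  0.01] [ 0.97 -0.25  0.16]
vise [ 0.42 -0.65  0.01] [ 0.56 -0.58  0.14]
disc [ 0.12 -0.66  0.01] [ 0.25 -0.45  0.35]
engine [0.81 0.1  0.01] [0.97 0.24 0.1 ]
```

Run:
```python
from m import *
W=np.load("top.npz")["W"]; S=np.load("scene.npz")["W"]
# pistons: RANSAC-less cylinder axis fit, r=22
from scipy.optimize import least_squares
for n,b in dict(a=(118,330,168,400),b=(162,315,212,380),c=(250,280,302,342)).items():
    P=box(*b,W,.05,.2); 
    # initial: plane slope from top-line points
    x0=np.r_[P.mean(0)[:2],.07,0,0,0.0]
    best=None
    for yaw in np.radians([25,205]):
        d0=np.array([np.cos(yaw),np.sin(yaw)])
        def f(p,ret=False):
            ax=np.array([np.cos(p[3])*np.cos(p[4]),np.sin(p[3])*np.cos(p[4]),-np.sin(p[4])])
            q=P-np.array([p[0],p[1],p[2]]); t=q@ax; rr=np.linalg.norm(q-np.outer(t,ax),axis=1)-.022
            return (t,rr) if ret else rr
        s=least_squares(f,np.r_[P.mean(0)[:2],.06,yaw,.35],loss="soft_l1",f_scale=.002)
        t,rr=f(s.x,True); t=t[abs(rr)<.003]
        p=s.x; ax=np.array([np.cos(p[3])*np.cos(p[4]),np.sin(p[3])*np.cos(p[4]),-np.sin(p[4])])
        lo,hi=np.percentile(t,[1,99]); print(n,"yaw",np.degrees(p[3]).round(1),"dip",np.degrees(p[4]).round(1),"ends",lo.round(4),hi.round(4),"mid",(p[:3]+ax*(lo+hi)/2).round(4),"inl",len(t),len(P))
print("tray",rect(box(320,280,410,392,W,.0265,.033)))
t=box(320,280,410,392,W,.0265,.033)
B=box(350,190,410,275,W,.0455,.053); c=B.mean(0); u,s,v=np.linalg.svd((B-c)[:,:2],full_matrices=False); print("bar",rect(B),c.round(4),np.degrees(np.arctan2(v[0,1],v[0,0])).round(1))
T=box(595,345,650,400,W,.088,.096); print("stemtop",rect(T),T[:,:2].mean(0)); np.set_printoptions(suppress=True)
print((T[:,:2]*1000).round(1).tolist())
# gripper tips
G=S[:,:].reshape(-1,3); G=G[(abs(G[:,0]-.249)<.1)&(abs(G[:,1]+.518)<.1)&(G[:,2]>.15)&(G[:,2]<.35)]
print(np.histogram(G[:,2],np.arange(.19,.3,.005)), G[:,2].min())
im=np.load("top.npz")["im"]; save(im,"stem",(385,225,445,275),10)
```

```text
a yaw 25.4 dip 18.8 ends -0.1762 -0.0883 mid [0.4282 0.3705 0.0656] inl 555 805
a yaw 196.3 dip 36.1 ends 0.7998 0.8797 mid [0.4273 0.3698 0.068 ] inl 215 805
b yaw 24.5 dip 18.5 ends -0.116 -0.0298 mid [0.4605 0.302  0.0652] inl 551 760
b yaw 194.0 dip 36.9 ends 0.843 0.9226 mid [0.4592 0.3008 0.0683] inl 202 760
c yaw 26.0 dip 18.2 ends -0.4125 -0.3266 mid [0.5251 0.1636 0.0647] inl 504 778
c yaw 214.9 dip 35.6 ends 0.8599 0.943 mid [0.5213 0.1629 0.0661] inl 204 778
tray (array([509.4,  20. ]), array([170.3, 103.9]), 3.5, 254, np.float64(0.0291))
bar (array([ 6.706e+02, -2.000e-01]), array([ 17.6, 126.5]), 69.3, 293, np.float64(0.0484)) [6.69e-01 1.00e-04 4.84e-02] 159.1
stemtop (array([ 454.7, -394.8]), array([15.4, 13.5]), 57.1, 28, np.float64(0.0905)) [ 0.45468137 -0.39569269]
[[464.5, -392.0], [459.9, -390.0], [459.9, -393.3], [460.0, -395.2], [457.5, -391.4], [457.5, -394.5], [457.6, -396.9], [457.7, -399.0], [457.9, -402.3], [455.1, -391.9], [455.2, -393.4], [455.3, -395.7], [455.4, -397.7], [455.4, -400.0], [455.5, -403.7], [452.7, -389.5], [452.8, -392.0], [452.8, -394.0], [453.0, -398.7], [453.0, -401.5], [453.1, -403.0], [450.4, -389.1], [450.5, -390.8], [450.5, -397.0], [450.7, -396.8], [450.7, -401.1], [448.1, -393.8], [448.3, -395.2]]
(array([ 0,  0,  0,  0,  0,  0,  0,  0,  0,  0,  0,  6, 14, 11, 15,  9, 14,
       15, 11, 12, 22]), array([0.19 , 0.195, 0.2  , 0.205, 0.21 , 0.215, 0.22 , 0.225, 0.23 ,
       0.235, 0.24 , 0.245, 0.25 , 0.255, 0.26 , 0.265, 0.27 , 0.275,
       0.28 , 0.285, 0.29 , 0.295])) 0.2469397751460059
```

View pics/stem.png

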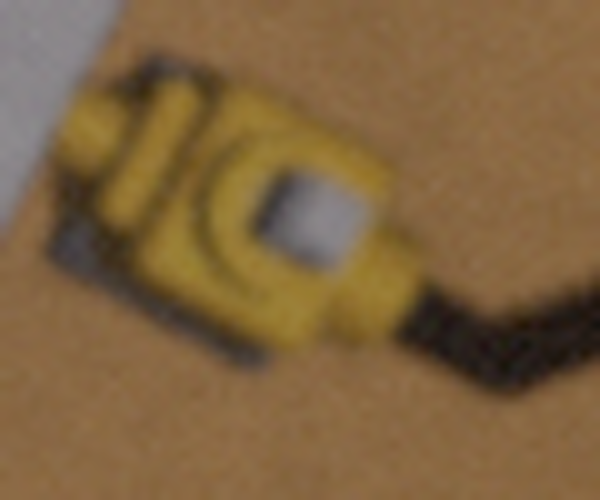

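Checked against the sizes given:

| Item | Measured | Expected |
|---|---|---|
| Peg spacing | 99 mm | 100 mm |
| Stem to stand centre | 156 mm | 155 mm |
| Piston spacing | 76 mm and 153 mm | multiples of 76 mm |
| Piston dip | about 19° | 20° |
| Bin yaw | 25.1° | downhill is away from the robot |

The stem crop shows the square lined up with the valve body, so it has the stand's yaw. I'll pick with the tool tilted 35° outward and place with it tilted 35° inward. The dry piston goes first.

```bash
cat > g.py <<'E'
from m import *
np.set_printoptions(suppress=True)
def Rt(al,th):
    a,t=np.radians([al,th]); 
    z=np.array([np.sin(t)*np.cos(a),np.sin(t)*np.sin(a),-np.cos(t)]); x=np.array([np.cos(t)*np.cos(a),np.cos(t)*np.sin(a),np.sin(t)])
    return np.stack([x,np.cross(z,x),z],1)
def go(*wps):
    "wps: (pos,al,th) -> moves relative to the present pose"
    s=r.state(); q=s["ee_rot"]; p0=np.array(s["tcp_pos"]); R0=R.from_quat([q[1],q[2],q[3],q[0]]); p,Rp=p0,R0
    print("tcp",p0.round(4),"q",np.array(s["joint_pos"]).round(2),"w",round(s["grip_width"],4),"t",round(s["clock"],1))
    for pos,al,th in wps:
        pos=np.array(pos); Rn=R.from_matrix(Rt(al,th))
        n=max(np.linalg.norm(pos-p)/.05,np.degrees((Rp.inv()*Rn).magnitude())/8.59)
        print(np.degrees((R0.inv()*Rn).as_rotvec()).round(1).tolist(),R0.inv().apply(pos-p0).round(4).tolist(),"rows",n.round(1)); p,Rp=pos,Rn
p4=np.array([.4593,-.2781]);p2=np.array([.5469,-.3246]);p3=np.array([.5049,-.1901])
E
python3 -c "
from g import *
go(((.594,-.2385,.22),25,0),((.594,-.2385,.107),25,0))"
```

```text
tcp [ 0.2493 -0.5176  0.2385] q [-1.24  0.28  1.51 -0.    1.36 -0.12] w 0.0855 t 0.1
[-0.1, -0.0, 0.7] [0.4317, -0.1019, 0.0188] rows 8.9
[-0.1, -0.0, 0.7] [0.4316, -0.1017, 0.1318] rows 2.3
```

Request:
{"name": "step_arm", "arguments": {
  "moves": [
    [0,0,0.7,0.432,-0.102,0.019,0],
    [0,0,0.7,0.432,-0.102,0.019,0],
    [0,0,0.7,0.432,-0.102,0.019,0],
    [0,0,0.7,0.432,-0.102,0.019,0],
    [0,0,0.7,0.432,-0.102,0.019,0],
    [0,0,0.7,0.432,-0.102,0.019,0],
    [0,0,0.7,0.432,-0.102,0.019,0],
    [0,0,0.7,0.432,-0.102,0.019,0],
    [0,0,0.7,0.432,-0.102,0.019,0],
    [0,0,0.7,0.432,-0.102,0.019,0],
    [0,0,0.7,0.432,-0.102,0.019,0],
    [0,0,0.7,0.432,-0.102,0.019,0]
  ]
}}

```text
clock: 1.3
tcp_pos: [0.5935, -0.2393, 0.2199]
ee_rot: [-0.0, 0.976, 0.216, -0.001]
wrist_force: [-0.0, 0.6, 0.6]
grip_width: 0.0857
finger_force: 0.0
```

Request:
{"name": "step_arm", "arguments": {
  "moves": [
    [0,0,0,0,0,0.05,0],
    [0,0,0,0,0,0.09,0],
    [0,0,0,0,0,0.113,0],
    [0,0,0,0,0,0.113,0],
    [0,0,0,0,0,0.113,1],
    [0,0,0,0,0,0.113,1],
    [0,0,0,0,0,0.113,1],
    [0,0,0,0,0,0.113,1],
    [0,0,0,0,0,0.113,1],
    [0,0,0,0,0,0.113,1],
    [0,0,0,0,0,0.113,1],
    [0,0,0,0,0,0.113,1]
  ]
}}

```text
clock: 2.5
tcp_pos: [0.5953, -0.2392, 0.1097]
ee_rot: [0.001, 0.976, 0.217, 0.001]
wrist_force: [-1.5, 0.9, 7.0]
grip_width: 0.0424
finger_force: 60.0
```

```bash
python3 -c "
from g import *
go(((.594,-.2385,.195),25,0),((.4714,.0175,.195),25,0),((.4714,.0175,.054),25,0))"
```

```text
tcp [ 0.5953 -0.2392  0.1097] q [-0.49  0.46  1.55 -0.    1.13  0.64] w 0.0424 t 2.5
[0.2, -0.1, 0.0] [-0.0007, -0.001, -0.0854] rows 1.7
[0.2, -0.1, 0.0] [-0.0035, -0.2848, -0.0863] rows 5.7
[0.2, -0.1, 0.0] [-0.0037, -0.2852, 0.0547] rows 2.8
```

Request:
{"name": "step_arm", "arguments": {
  "moves": [
    [0,0,0,0,0,-0.045,1],
    [0,0,0,0,0,-0.085,1],
    [0,0,0,-0.003,-0.045,-0.086,1],
    [0,0,0,-0.003,-0.09,-0.086,1],
    [0,0,0,-0.003,-0.14,-0.086,1],
    [0,0,0,-0.003,-0.19,-0.086,1],
    [0,0,0,-0.003,-0.24,-0.086,1],
    [0,0,0,-0.003,-0.285,-0.086,1],
    [0,0,0,-0.003,-0.285,-0.086,1],
    [0,0,0,-0.003,-0.285,-0.04,1],
    [0,0,0,-0.003,-0.285,0,1],
    [0,0,0,-0.003,-0.285,0.03,1]
  ]
}}

```text
clock: 3.7
tcp_pos: [0.4705, 0.0181, 0.0758]
ee_rot: [0.0, 0.976, 0.217, -0.0]
wrist_force: [-0.0, -0.1, -2.6]
grip_width: 0.0422
finger_force: 62.7
```

Request:
{"name": "step_arm", "arguments": {
  "moves": [
    [0,0,0,0,0,0.015,1],
    [0,0,0,0,0,0.024,1],
    [0,0,0,0,0,0.024,1],
    [0,0,0,0,0,0.024,0],
    [0,0,0,0,0,0.024,0],
    [0,0,0,0,0,0.024,0],
    [0,0,0,0,0,0.024,0],
    [0,0,0,0,0,0,0],
    [0,0,0,0,0,-0.04,0],
    [0,0,0,0,0,-0.08,0],
    [0,0,0,0,0,-0.11,0],
    [0,0,0,0,0,-0.11,0]
  ]
}}

```text
clock: 4.9
tcp_pos: [0.4744, 0.0179, 0.1919]
ee_rot: [0.002, 0.976, 0.217, 0.005]
wrist_force: [-0.2, -0.1, -0.1]
grip_width: 0.0854
finger_force: 0.0
```

```bash
cat >> g.py <<'E'
d=np.array([np.cos(np.radians(25.1)),np.sin(np.radians(25.1)),0]); up=np.array([0,0,1.])
ax=np.cos(np.radians(20))*d-np.sin(np.radians(20))*up; nrm=np.sin(np.radians(20))*d+np.cos(np.radians(20))*up
def pick(c,along=-.004,off=.004,back=0.):
    Rm=Rt(25.1,35); return np.array(c)+ax*along+nrm*off+Rm[:,2]*(.011-back)
# centres: measured lateral place, snapped to the known axis height .0639
C={k:np.array(v)+ax*((v[2]-.0639)/np.sin(np.radians(20))) for k,v in dict(a=(.4282,.3705,.0656),b=(.4605,.302,.0652),c=(.5251,.1636,.0647)).items()}
E
python3 - <<'E'
from g import *
print({k:v.round(4) for k,v in C.items()}, pick(C["a"]).round(4))
im,W=cloud("top"); print("dry",rect(box(320,280,410,392,W,.068,.085)))
go((pick(C["a"],back=.12),25.1,35),(pick(C["a"]),25.1,35))
E
```

```text
{'a': array([0.4324, 0.3725, 0.0639]), 'b': array([0.4637, 0.3035, 0.0639]), 'c': array([0.5271, 0.1645, 0.0639])} [0.436  0.3741 0.06  ]
dry (array([0., 0.]), array([0., 0.]), 0.0, 0, np.float64(nan))
tcp [0.4727 0.0181 0.1896] q [-0.11  0.16  1.8  -0.    1.18  1.03] w 0.0855 t 5.0
[0.2, 34.7, -0.0] [0.0483, -0.3382, 0.0304] rows 6.9
[0.2, 34.7, -0.0] [0.1167, -0.3386, 0.129] rows 2.4m.py:6: RuntimeWarning: Mean of empty slice.
  (c,s,a)=cv2.minAreaRect((P[:,:2]*1000).astype(np.float32)); return np.round(c,1),np.round(s,1),round(a,1),len(P),P[:,2].mean().round(4)
  ret = ret.dtype.type(ret / rcount)
```

Request:
{"name": "step_arm", "arguments": {
  "moves": [
    [0.2,34.7,0,0.048,-0.338,0.03,0.25],
    [0.2,34.7,0,0.048,-0.338,0.03,0.25],
    [0.2,34.7,0,0.048,-0.338,0.03,0.25],
    [0.2,34.7,0,0.048,-0.338,0.03,0.25],
    [0.2,34.7,0,0.048,-0.338,0.03,0.25],
    [0.2,34.7,0,0.048,-0.338,0.03,0.25],
    [0.2,34.7,0,0.048,-0.338,0.03,0.25],
    [0.2,34.7,0,0.048,-0.338,0.03,0.25],
    [0.2,34.7,0,0.048,-0.338,0.03,0.25],
    [0.2,34.7,0,0.048,-0.338,0.03,0.25],
    [0.2,34.7,0,0.048,-0.338,0.03,0.25],
    [0.2,34.7,0,0.048,-0.338,0.03,0.25]
  ]
}}

```text
clock: 6.15
tcp_pos: [0.3706, 0.3442, 0.1556]
ee_rot: [-0.065, 0.932, 0.208, 0.289]
wrist_force: [0.0, 0.6, -0.3]
grip_width: 0.0637
finger_force: 0.0
```

Run:
```python
from g import *
im,W=cloud("top"); print("dry",rect(box(320,280,410,392,W,.068,.085)))
im,W=cloud("scene"); save(im,"s2",(180,130,420,300),3)
go((pick(C["a"]),25.1,35))
```

```text
dry (array([470.8,  16. ]), array([40.7, 43.2]), 1.6, 267, np.float64(0.0762))
tcp [0.3714 0.3436 0.1563] q [ 0.72  0.04  2.22 -0.51  0.33  2.29] w 0.0642 t 6.2
[-0.1, 0.4, -0.2] [0.0042, -0.0001, 0.1198] rows 2.4
```

View pics/s2.png

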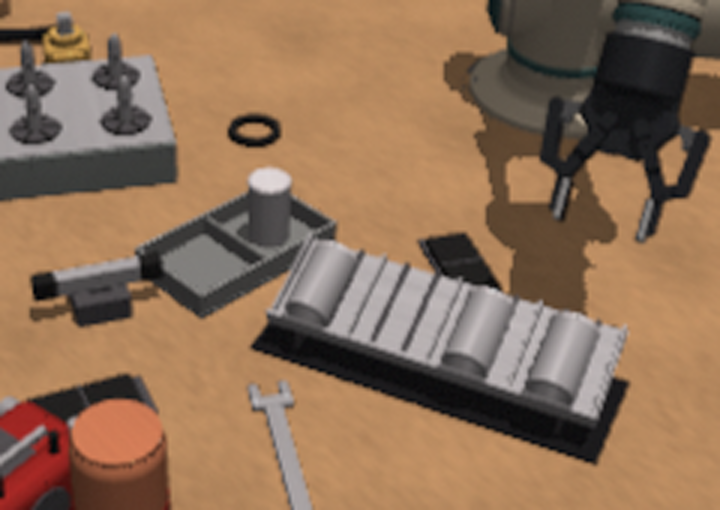

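Request:
{"name": "step_arm", "arguments": {
  "moves": [
    [0,0.4,0,0.004,0,0.04,0.25],
    [0,0.4,0,0.004,0,0.08,0.25],
    [0,0.4,0,0.004,0,0.105,0.25],
    [0,0.4,0,0.004,0,0.12,0.25],
    [0,0.4,0,0.004,0,0.12,0.25],
    [0,0.4,0,0.004,0,0.12,0.25]
  ]
}}

```text
clock: 6.85
tcp_pos: [0.4887, 0.3266, 0.09]
ee_rot: [-0.029, 0.916, 0.253, 0.311]
wrist_force: [22.3, 0.9, 20.5]
grip_width: 0.064
finger_force: 13.7
```

Run:
```python
from g import *
im,W=cloud("scene"); save(im,"s3",(220,130,460,300),3)
s=r.state(); print(s["wrist_force"],s["finger_force"])
go((pick(C["a"],back=.12),25.1,35))
```

```text
[24.47600273  0.13298807 20.40943992] 14.374612625688314
tcp [0.4886 0.3263 0.09  ] q [ 0.53  0.26  2.21 -1.18  0.11  2.7 ] w 0.064 t 6.9
[2.6, -1.2, 6.6] [-0.0298, -0.0645, -0.1148] rows 2.7
```

View pics/s3.png

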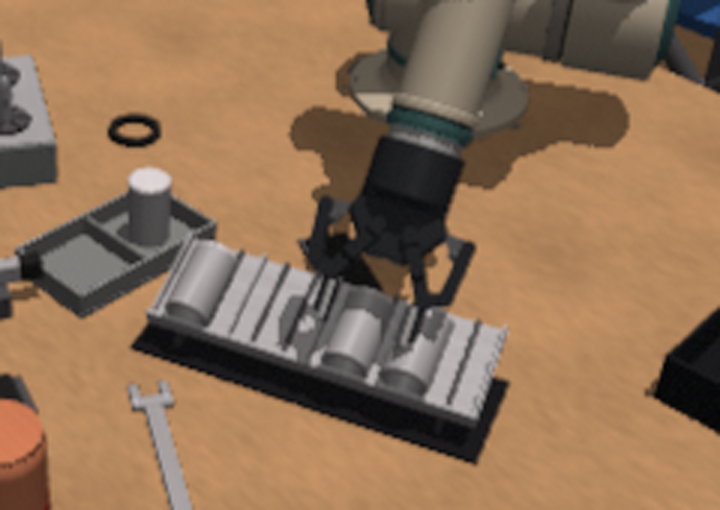

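The arm ran into its wrist limits (q4, q5 and q6 all at range ends), because a 35° outward tilt is too much this close in. I'll back off along the tool and fit the arm's kinematics so I can choose tilts it can reach.

Request:
{"name": "step_arm", "arguments": {
  "moves": [
    [0,0,0,0,0,-0.02,0.25],
    [0,0,0,0,0,-0.05,0.25],
    [0,0,0,0,0,-0.08,0.25],
    [0,0,0,0,0,-0.1,0.25],
    [0,0,0,0,0,-0.1,0.25],
    [0,0,0,0,0,-0.1,0.25]
  ]
}}

```text
clock: 7.5
tcp_pos: [0.4207, 0.3005, 0.16]
ee_rot: [-0.026, 0.919, 0.258, 0.298]
wrist_force: [-0.0, -0.6, -0.3]
grip_width: 0.0642
finger_force: 0.0
```

Run:
```python
from g import *
go((pick(C["a"],back=.12),25.1,0))
go(((.42,.30,.25),25.1,0))
s=r.state(); print(repr(s["joint_pos"]),repr(s["tcp_pos"]),repr(s["ee_rot"]))
```

```text
tcp [0.4207 0.3005 0.16  ] q [ 0.57  0.05  2.21 -0.39  0.31  1.93] w 0.0642 t 7.5
[4.6, -34.6, 6.1] [-0.0131, -0.0617, -0.0148] rows 4.1
tcp [0.4207 0.3005 0.16  ] q [ 0.57  0.05  2.21 -0.39  0.31  1.93] w 0.0642 t 7.5
[4.6, -34.6, 6.1] [0.0498, 0.0096, -0.0743] rows 4.1
array([ 0.56626755,  0.04602174,  2.21021289, -0.39301132,  0.30883357,
        1.92983435]) array([0.42073205, 0.30052879, 0.16003275]) array([-0.02620801,  0.91854546,  0.25784841,  0.29849888])
```

```bash
cat > kin.py <<'E'
from g import *
from scipy.optimize import least_squares
D=[([-1.24298631,.27655486,1.50615866,-1.05e-5,1.36071194,-.120962669],[.24930697,-.51754744,.23845243]),
([-.49,.46,1.55,0,1.13,.64],[.5953,-.2392,.1097]),([-.11,.16,1.8,0,1.18,1.03],[.4727,.0181,.1896]),([.72,.04,2.22,-.51,.33,2.29],[.3714,.3436,.1563]),
([.53,.26,2.21,-1.18,.11,2.7],[.4886,.3263,.09]),
([.56626755,.04602174,2.21021289,-.39301132,.30883357,1.92983435],[.42073205,.30052879,.16003275])]
Q=lambda a,t:R.from_euler(a,t)
def fk(q,k):
    h,L1,L2,L3,e=k
    A=Q("z",q[0]); p=np.array([0,0,h]); A=A*Q("y",q[1]); p=p+A.apply([0,0,L1]); A=A*Q("y",q[2]); p=p+A.apply([e,0,L2])
    A=A*Q("z",q[3])*Q("y",q[4]); p=p+A.apply([0,0,L3]); return p,A*Q("z",q[5]+np.pi/2)
w=[5,1,1,1,1,5]
K=least_squares(lambda k:np.concatenate([ww*(fk(q,k)[0]-p) for (q,p),ww in zip(D,w)]),[.3,.45,.45,.2,0.]).x
lo=np.array([-2.89,-.75,.22,-1.18,.11,-2.7]);hi=np.array([2.89,2.08,2.7,4.32,2.71,2.7])
def ik(p,Rm,q0=None):
    Rm=R.from_matrix(Rm); best=None
    S=[q0] if q0 is not None else [[np.arctan2(p[1],p[0])+da,.4,1.6,q4,q5,q6] for da in(0,.3,-.3) for q4 in(-.8,0,.8,1.6,2.6,3.6) for q5 in(.6,1.4,2.2) for q6 in(-1.5,0,1.5)]
    out=[]
    for s in S:
        def f(q):
            a,b=fk(q,K); return np.r_[(a-p)*5,(b.inv()*Rm).as_rotvec()]
        o=least_squares(f,np.clip(s,lo+.01,hi-.01),bounds=(lo,hi),max_nfev=40)
        if o.cost<1e-7 and not any(np.linalg.norm(o.x-x)<.1 for x in out): out.append(o.x)
    return sorted(out,key=lambda q:-min((q-lo).min(),(hi-q).min()))
E
python3 - <<'E'
from kin import *
print(K.round(4)); 
for q,p in D: print((fk(q,K)[0]-p).round(4))
q=D[-1][0]; e=fk(q,K)[1]; s=r.state()["ee_rot"]; print(np.degrees((e.inv()*R.from_quat([s[1],s[2],s[3],s[0]])).magnitude()))
for n in "abc":
  for th in (0,10,20,28):
    Rm=Rt(25.1,th); p=C[n]-ax*.004+nrm*.004+Rm[:,2]*.011
    print(n,th,[x.round(2).tolist() for x in ik(p,Rm)[:2]])
E
```

```text
[-0.3891  0.7814  0.3253  0.2039 -0.166 ]
[-0.0671 -0.0183  0.0141]
[ 0.0331 -0.096   0.0094]
[ 0.0131 -0.0718  0.019 ]
[ 0.0258 -0.0381 -0.0106]
[ 0.085  -0.0142 -0.0393]
[ 0.0199 -0.0486 -0.0133]
3.8891085784591756e-07
a 0 [[0.71, 0.28, 2.04, 0.0, 0.82, 1.84]]
a 10 [[0.73, 0.24, 2.11, -0.09, 0.63, 1.93]]
a 20 [[0.75, 0.21, 2.18, -0.25, 0.43, 2.09]]
a 28 [[0.76, 0.19, 2.25, -0.57, 0.28, 2.41]]
b 0 [[0.58, 0.26, 2.07, 0.0, 0.81, 1.71]]
b 10 [[0.59, 0.22, 2.14, -0.05, 0.61, 1.76]]
b 20 [[0.6, 0.19, 2.22, -0.14, 0.4, 1.85]]
b 28 [[0.61, 0.16, 2.28, -0.36, 0.23, 2.07]]
c 0 [[0.3, 0.26, 2.07, 0.0, 0.81, 1.43]]
c 10 [[0.29, 0.22, 2.14, 0.04, 0.61, 1.39]]
c 20 [[0.28, 0.18, 2.22, 0.14, 0.4, 1.3]]
c 28 [[0.28, 0.16, 2.29, 0.35, 0.23, 1.09]]
```

```bash
python3 - <<'E'
s=open("kin.py").read()
s=s.replace("h,L1,L2,L3,e=k","h,L1,L2,L3,e,l,a=k").replace("p=np.array([0,0,h])","p=np.array([0,0,h])+A.apply([a,l,0])").replace(",.2,0.]",",.2,0.,.07,0.]")
open("kin.py","w").write(s)
E
python3 - <<'E'
from kin import *
print(K.round(4)); 
for q,p in D: print((fk(q,K)[0]-p).round(4))
for n in "abc":
  for th in (0,10,15,20,25):
    Rm=Rt(25.1,th); p=C[n]-ax*.004+nrm*.004+Rm[:,2]*.011
    print(n,th,[x.round(2).tolist() for x in ik(p,Rm)[:2]])
E
```

```text
[ 0.1258  0.636   0.4199  0.3555  0.0566  0.0694 -0.0013]
[-0.     -0.      0.0001]
[-0.0001  0.0004  0.0008]
[-0.0003 -0.0005 -0.0031]
[0.0017 0.0011 0.0029]
[ 0.0014 -0.0006  0.0007]
[-0.0001  0.     -0.0001]
a 0 [[0.59, 0.42, 1.78, 0.0, 0.94, 1.72]]
a 10 [[0.61, 0.36, 1.91, -0.05, 0.7, 1.77]]
a 15 [[0.62, 0.33, 1.98, -0.09, 0.57, 1.82]]
a 20 [[0.63, 0.31, 2.05, -0.15, 0.44, 1.89]]
a 25 [[0.64, 0.3, 2.11, -0.29, 0.31, 2.03]]
b 0 [[0.45, 0.4, 1.82, -0.0, 0.92, 1.59]]
b 10 [[0.46, 0.34, 1.95, -0.0, 0.68, 1.59]]
b 15 [[0.46, 0.31, 2.02, -0.01, 0.55, 1.6]]
b 20 [[0.46, 0.29, 2.09, -0.02, 0.41, 1.61]]
b 25 [[0.46, 0.28, 2.16, -0.03, 0.27, 1.62]]
c 0 [[0.18, 0.4, 1.82, -0.0, 0.92, 1.31]]
c 10 [[0.14, 0.33, 1.96, 0.08, 0.69, 1.22]]
c 15 [[0.12, 0.31, 2.02, 0.15, 0.57, 1.14]]
c 20 [[0.1, 0.29, 2.09, 0.26, 0.44, 1.02]]
c 25 [[0.08, 0.28, 2.16, 0.48, 0.33, 0.79]]
```

```bash
cat >> kin.py <<'E'
def place(th,peg,al,zc,along=-.004,off=.004):
    Rp=Rt(25.1,th); rel=Rp.T@(-ax*along-nrm*off-Rp[:,2]*.011)
    Rf=Rt(al,th-70); return np.r_[peg,zc]-Rf@rel, Rf
F=np.diag([-1,-1,1.])
E
python3 - <<'E'
from kin import *
S0=lambda p:[[np.arctan2(p[1],p[0])+da,.5,1.6,q4,q5,q6] for da in(0,-.4,.4) for q4 in(-.6,.6,2.,3.2) for q5 in(.5,1.8) for q6 in(-1,1)]
for th in (20,):
  for nm,pg in dict(p4=p4,p2=p2,p3=p3).items():
    for al in range(-180,180,30):
      p,Rf=place(th,pg,al,.098); ph,_=place(th,pg,al,.165)
      for fl in (np.eye(3),F):
        best=None
        for s in S0(p):
            o=ik(p,Rf@fl,s)
            if o:
                m=min((o[0]-lo).min(),(hi-o[0]).min())
                if best is None or m>best[0]+.02: best=(m,o[0])
        if best:
            o2=ik(ph,Rf@fl,best[1])
            print(nm,th,al,"flip" if fl[0,0]<0 else "",best[0].round(2),best[1].round(2).tolist(),"hi",bool(o2))
E
```

```text
p4 20 -180  0.32 [-1.17, 0.33, 2.38, 1.56, 0.78, 2.16] hi True
p4 20 -180 flip 0.32 [-1.17, 0.33, 2.38, 1.56, 0.78, -0.99] hi True
p4 20 -150  0.44 [-1.21, 0.44, 2.09, 1.01, 1.1, 2.26] hi True
p4 20 -150 flip 0.61 [-1.21, 0.44, 2.09, 1.01, 1.1, -0.89] hi True
p4 20 -120  0.49 [-1.12, 0.57, 1.78, 0.7, 1.42, 2.21] hi True
p4 20 -120 flip 0.92 [-1.12, 0.57, 1.78, 0.7, 1.42, -0.94] hi True
p4 20 -90  0.65 [-0.97, 0.69, 1.51, 0.45, 1.7, 2.05] hi True
p4 20 -90 flip 1.01 [-0.97, 0.69, 1.51, 0.45, 1.7, -1.09] hi True
p4 20 -60  0.81 [-0.8, 0.77, 1.32, 0.2, 1.9, 1.8] hi True
p4 20 -60 flip 0.81 [-0.8, 0.77, 1.32, 0.2, 1.9, -1.34] hi True
p4 20 -30  0.75 [-0.62, 0.8, 1.25, -0.08, 1.96, 1.47] hi True
p4 20 -30 flip 0.75 [-0.62, 0.8, 1.25, -0.08, 1.96, -1.67] hi True
p4 20 0  0.82 [-0.45, 0.77, 1.33, -0.36, 1.85, 1.17] hi True
p4 20 0 flip 0.72 [-0.45, 0.77, 1.33, -0.36, 1.85, -1.98] hi True
p4 20 30  0.58 [-0.3, 0.68, 1.53, -0.6, 1.6, 0.94] hi True
p4 20 30 flip 0.5 [-0.3, 0.68, 1.53, -0.6, 1.6, -2.2] hi True
p4 20 60  0.32 [-0.19, 0.56, 1.81, -0.86, 1.28, 0.81] hi True
p4 20 60 flip 0.32 [-0.
[... 2269 characters left out ...]
1.59] hi True
p3 20 -30 flip 0.75 [-0.5, 0.8, 1.25, 0.02, 1.96, -1.55] hi True
p3 20 0  0.8 [-0.33, 0.79, 1.28, -0.26, 1.91, 1.27] hi True
p3 20 0 flip 0.8 [-0.33, 0.79, 1.28, -0.26, 1.91, -1.88] hi True
p3 20 30  0.66 [-0.17, 0.72, 1.44, -0.52, 1.7, 1.0] hi True
p3 20 30 flip 0.56 [-0.17, 0.72, 1.44, -0.52, 1.7, -2.14] hi True
p3 20 60  0.42 [-0.04, 0.61, 1.7, -0.76, 1.4, 0.84] hi True
p3 20 60 flip 0.4 [-0.04, 0.61, 1.7, -0.76, 1.4, -2.3] hi True
p3 20 90  0.1 [0.02, 0.48, 2.0, -1.08, 1.05, 0.78] hi True
p3 20 90 flip 0.1 [0.02, 0.48, 2.0, -1.08, 1.05, -2.36] hi True
p3 20 150  0.2 [-0.45, 0.28, 2.5, 3.25, 0.52, 1.52] hi True
p3 20 150 flip 0.2 [-0.45, 0.28, 2.5, 3.25, 0.52, -1.62] hi True
```

The fitted model has a residual of about 1 mm. Picking at 20° outward and placing at 50° inward stays well inside the joint ranges.

```bash
cat >> kin.py <<'E'
TH,AL,OFF=20,-.010,.004
def pk(n,back=0.):
    Rm=Rt(25.1,TH); return C[n]+ax*AL+nrm*OFF+Rm[:,2]*(.011-back)
def pl(peg,al,zc): return place(TH,peg,al,zc,AL,OFF)[0]
E
python3 - <<'E'
from kin import *
for b in (.12,0): print(pk("a",b).round(4),ik(pk("a",b),Rt(25.1,TH))[0].round(2))
go((pk("a",.12),25.1,TH),(pk("a"),25.1,TH))
E
```

```text
[0.3914 0.3533 0.1735] [ 0.65  0.1   1.97 -0.11  0.73  1.85]
[0.4286 0.3707 0.0607] [ 0.63  0.3   2.05 -0.15  0.44  1.89]
tcp [0.4207 0.3005 0.16  ] q [ 0.57  0.05  2.21 -0.39  0.31  1.93] w 0.0642 t 7.5
[3.4, -14.6, 6.7] [0.0115, -0.0586, -0.0161] rows 1.9
[3.4, -14.6, 6.7] [-0.0183, -0.0674, 0.0998] rows 2.4
```

Request:
{"name": "step_arm", "arguments": {
  "moves": [
    [3.4,-14.6,6.7,0.0115,-0.0586,-0.016,0.25],
    [3.4,-14.6,6.7,0.0115,-0.0586,-0.016,0.25],
    [3.4,-14.6,6.7,0.0115,-0.0586,-0.016,0.25],
    [3.4,-14.6,6.7,0.0115,-0.0586,-0.016,0.25],
    [3.4,-14.6,6.7,0.0115,-0.0586,-0.016,0.25]
  ]
}}

```text
clock: 8.0
tcp_pos: [0.3901, 0.352, 0.1703]
ee_rot: [-0.036, 0.962, 0.215, 0.167]
wrist_force: [0.1, -0.1, -1.0]
grip_width: 0.0639
finger_force: 0.0
```

Run:
```python
from kin import *
im,W=cloud("scene"); im0=np.load("scene.npz")["im"]; W0=np.load("scene.npz")["W"]
save(im,"s4",(220,130,460,300),3)
# piston shift check: height difference in bin region
B=box(400,300,590,420,W,.05,.2); B0=box(400,300,590,420,W0,.05,.2)
def loc(P):
    c=np.array([.4767,.267]); q=P[:,:2]-c; l=np.stack([q@d[:2],q@np.array([-d[1],d[0]])],1); return l
for P in (B,B0):
    l=loc(P)
    for y in(114,38,-114):
        m=(abs(l[:,1]-y/1e3)<.03)&(P[:,2]>.075)&(P[:,2]<.105)&(abs(l[:,0])<.08); print(y,m.sum(),l[m].mean(0).round(4),P[m,2].max().round(4),np.percentile(l[m,0],[2,98]).round(4))
go((pk("a"),25.1,TH))
```

```text
114 262 [0.0118 0.098 ] 0.1036 [-0.0172  0.0464]
38 275 [0.0067 0.0413] 0.1002 [-0.0195  0.0404]
-114 243 [ 0.0061 -0.1094] 0.0986 [-0.0195  0.0382]
114 301 [0.0071 0.1168] 0.0981 [-0.0197  0.0395]
38 270 [0.0057 0.0409] 0.0976 [-0.0195  0.0368]
-114 248 [ 0.0057 -0.1096] 0.1004 [-0.0209  0.0374]
tcp [0.3898 0.352  0.1705] q [ 0.65  0.11  1.97 -0.11  0.73  1.85] w 0.0642 t 8.1
[0.1, 0.3, 0.1] [0.0035, -0.0007, 0.1178] rows 2.4
```

View pics/s4.png

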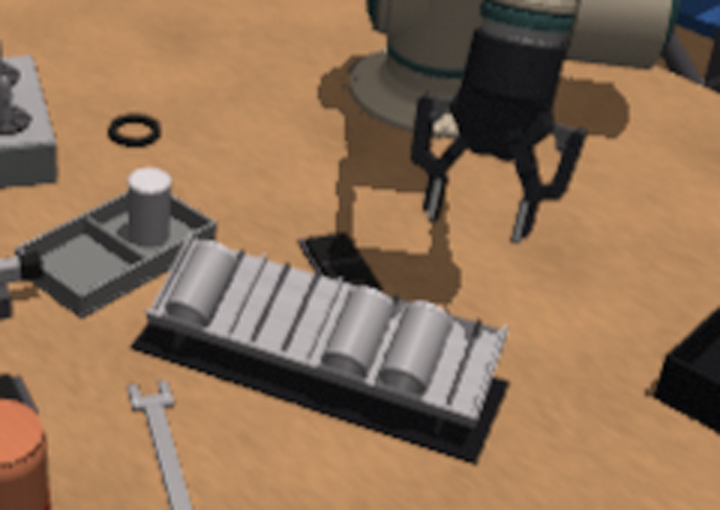

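Piston a (right, 415,345 in the crop) was nudged about 19 mm towards b during that failed approach. Pistons b and c are unmoved. I'll fit a's pose exactly.

Run:
```python
from kin import *
bc=np.array([.4767,.267]); yv=np.array([-d[1],d[0],0])
def L(P): q=P-np.r_[bc,0]; return np.stack([q@d,q@yv,P[:,2]],1)
_,Wt=cloud("top"); _,Ws=cloud("scene"); W0=np.load("scene.npz")["W"]; Wt0=np.load("top.npz")["W"]
def fit(Ps,yc):
    P=np.concatenate([L(X.reshape(-1,3)) for X in Ps]); m=(abs(P[:,1]-yc)<.026)&(abs(P[:,0]-.01)<.06)&(P[:,2]>.06-.25*P[:,0])&(P[:,2]<.108); P=P[m]
    def f(p,ret=False):
        a=np.array([np.cos(p[4])*np.cos(p[3]),np.sin(p[3])*np.cos(p[4]),-np.sin(p[4])]); q=P-np.array([0.01,p[0],p[1]]); t=q@a
        e=np.linalg.norm(q-np.outer(t,a),axis=1)-.022; return (t,e) if ret else e
    s=least_squares(f,[yc,.064,0,0,.35],loss="soft_l1",f_scale=.0015).x; t,e=f(s,True)
    t=t[abs(e)<.002]; print("y,z at x=.01:",s[:2].round(4),"yaw,dip",np.degrees(s[3:]).round(1),"t",np.percentile(t,[0.5,2,50,98,99.5]).round(4),len(P),len(t))
for y in(.114,.038,-.114): fit([W0],y); fit([Wt0],y)
print("now"); fit([Ws],.096); fit([Wt],.096); fit([Ws],.038)
```

```text
y,z at x=.01: [0.1149 0.0632] yaw,dip [-0.3 20.8] t [-0.0369 -0.0358 -0.0017  0.033   0.0335] 441 331
y,z at x=.01: [0.1141 0.0625] yaw,dip [ 0.  20.5] t [-0.0386 -0.0374 -0.0041  0.0324  0.0342] 596 425
y,z at x=.01: [0.0389 0.0629] yaw,dip [ 0.  20.8] t [-0.0387 -0.0372 -0.0013  0.0327  0.0339] 417 308
y,z at x=.01: [0.0382 0.0622] yaw,dip [-0.5 20. ] t [-0.0393 -0.0385 -0.0043  0.0311  0.0331] 580 431
y,z at x=.01: [-0.113   0.0627] yaw,dip [-0.5 20.8] t [-0.0398 -0.0385 -0.0015  0.0315  0.0327] 377 280
y,z at x=.01: [-0.114   0.0618] yaw,dip [-0.6 20. ] t [-0.0401 -0.0389 -0.0039  0.0313  0.0324] 562 392
now
y,z at x=.01: [0.0909 0.0669] yaw,dip [ 0.1 20.5] t [-0.0371 -0.036  -0.0001  0.0344  0.0355] 445 346
y,z at x=.01: [0.0902 0.0662] yaw,dip [-1.2 20.1] t [-0.0374 -0.0361 -0.0038  0.0318  0.0337] 549 372
y,z at x=.01: [0.0387 0.063 ] yaw,dip [ 0.  20.7] t [-0.0387 -0.0373 -0.0033  0.0328  0.0333] 418 299
```

```bash
cat >> kin.py <<'E'
bc=np.array([.4767,.267]); yv=np.array([-d[1],d[0],0])
def cen(x,y,z=.0637): return np.r_[bc,0]+d*x+yv*y+up*z
C=dict(a=cen(.0077,.1145),b=cen(.0073,.0386),c=cen(.0065,-.1135))
def W_(v,n): return cen(.0073,0)+yv*v+nrm*n
E
python3 - <<'E'
from kin import *
for n in (.10,.011): print(ik(W_(.1133,n),Rt(25.1,-20))[0].round(2))
go((W_(.1133,.10),25.1,-20))
E
```

```text
[0.55 0.56 1.3  0.04 1.63 1.68]
[0.56 0.58 1.48 0.04 1.42 1.68]
tcp [0.39   0.3526 0.1714] q [ 0.65  0.11  1.97 -0.11  0.73  1.85] w 0.0644 t 8.2
[0.1, -39.8, 0.1] [0.0741, 0.001, 0.0413] rows 4.6
```

Request:
{"name": "step_arm", "arguments": {
  "moves": [
    [0,-9,0,0.02,0,0,0],
    [0,-18,0,0.04,0,0.01,0],
    [0,-27,0,0.06,0,0.025,0],
    [0,-36,0,0.074,0.001,0.041,0],
    [0,-39.8,0,0.074,0.001,0.041,0],
    [0,-39.8,0,0.074,0.001,0.041,0],
    [0,-39.8,0,0.074,0.001,0.041,0]
  ]
}}

```text
clock: 8.85
tcp_pos: [0.4665, 0.3881, 0.1585]
ee_rot: [0.038, 0.961, 0.214, -0.169]
wrist_force: [-0.0, -0.7, 0.9]
grip_width: 0.0858
finger_force: 0.0
```

Run:
```python
from kin import *
go((W_(.1133,.011),25.1,-20),(W_(.1213,.009),25.1,-20),(W_(.1363,.003),25.1,-20),(W_(.1363,.10),25.1,-20))
```

```text
tcp [0.4665 0.3881 0.1585] q [0.56 0.56 1.3  0.04 1.63 1.68] w 0.0858 t 8.8
[0.1, -0.1, 0.0] [-0.0005, 0.0006, 0.09] rows 1.8
[0.1, -0.1, 0.0] [-0.0005, -0.0074, 0.092] rows 0.2
[0.1, -0.1, 0.0] [-0.0005, -0.0224, 0.098] rows 0.3
[0.1, -0.1, 0.0] [-0.0003, -0.0223, 0.001] rows 1.9
```

Request:
{"name": "step_arm", "arguments": {
  "moves": [
    [0,0,0,0,0.0005,0.04,0],
    [0,0,0,0,0.0005,0.07,0],
    [0,0,0,0,0.0005,0.083,0],
    [0,0,0,0,0.0005,0.09,0],
    [0,0,0,0,-0.001,0.09,0],
    [0,0,0,0,-0.005,0.091,0],
    [0,0,0,0,-0.009,0.092,0],
    [0,0,0,0,-0.012,0.094,0]
  ]
}}

```text
clock: 9.65
tcp_pos: [0.4374, 0.3827, 0.0759]
ee_rot: [0.042, 0.962, 0.216, -0.164]
wrist_force: [8.0, -11.8, 25.9]
grip_width: 0.0855
finger_force: 12.4
```

Request:
{"name": "step_arm", "arguments": {
  "moves": [
    [0,0,0,0,0,-0.04,0],
    [0,0,0,0,0,-0.09,0],
    [0,0,0,0,0,-0.09,0]
  ]
}}

```text
clock: 9.95
tcp_pos: [0.4659, 0.4026, 0.163]
ee_rot: [0.035, 0.963, 0.215, -0.161]
wrist_force: [-0.6, -0.2, 0.3]
grip_width: 0.0856
finger_force: 0.0
```

```bash
cat >> kin.py <<'E'
def Lc(P): q=P-np.r_[bc,0]; return np.stack([q@d,q@yv,P[:,2]],1)
def fit(Wx,yc):
    P=Lc(Wx.reshape(-1,3)); P=P[(abs(P[:,1]-yc)<.026)&(abs(P[:,0]-.01)<.06)&(P[:,2]>.06-.25*P[:,0])&(P[:,2]<.108)]
    def f(p,ret=False):
        a=np.array([np.cos(p[4])*np.cos(p[3]),np.sin(p[3])*np.cos(p[4]),-np.sin(p[4])]); q=P-np.array([0.01,p[0],p[1]]); t=q@a
        e=np.linalg.norm(q-np.outer(t,a),axis=1)-.022; return (t,e) if ret else e
    s=least_squares(f,[yc,.064,0,0,.35],loss="soft_l1",f_scale=.0015).x; t,e=f(s,True)
    t=t[abs(e)<.002]; print("y,z at x=.01:",s[:2].round(4),"yaw,dip",np.degrees(s[2:]).round(1),"t",np.percentile(t,[1,99]).round(4),len(P),len(t))
E
sed -i 's/np.cos(p\[4\])\*np.cos(p\[3\]),np.sin(p\[3\])\*np.cos(p\[4\]),-np.sin(p\[4\])/np.cos(p[3])*np.cos(p[2]),np.sin(p[2])*np.cos(p[3]),-np.sin(p[3])/; s/\[yc,.064,0,0,.35\]/[yc,.064,0,.35]/' kin.py
python3 - <<'E'
from kin import *
t=np.array([.4374,.3827,.0759]); q=t-cen(.0073,0); print("was at",q@yv,q@nrm,q@ax)
im,W=cloud("scene"); save(im,"s5",(220,130,460,300),3)
for y in (.090,.114,.038): fit(W,y)
_,Wt=cloud("top"); fit(Wt,.09); go()
E
```

```text
was at 0.12144534735948267 0.013581703319700586 0.001645009506619609
y,z at x=.01: [0.0909 0.0668] yaw,dip [-0.1 20.8] t [-0.0368  0.035 ] 446 331
y,z at x=.01: [0.0905 0.0669] yaw,dip [-1.6 19.9] t [-0.0371  0.035 ] 291 208
y,z at x=.01: [0.0386 0.063 ] yaw,dip [ 0.2 20.8] t [-0.0379  0.0335] 415 313
y,z at x=.01: [0.0902 0.066 ] yaw,dip [-0.6 19.8] t [-0.0366  0.0335] 610 433
tcp [0.462  0.4002 0.1578] q [0.57 0.56 1.29 0.05 1.63 1.7 ] w 0.0853 t 10.1
```

View pics/s5.png

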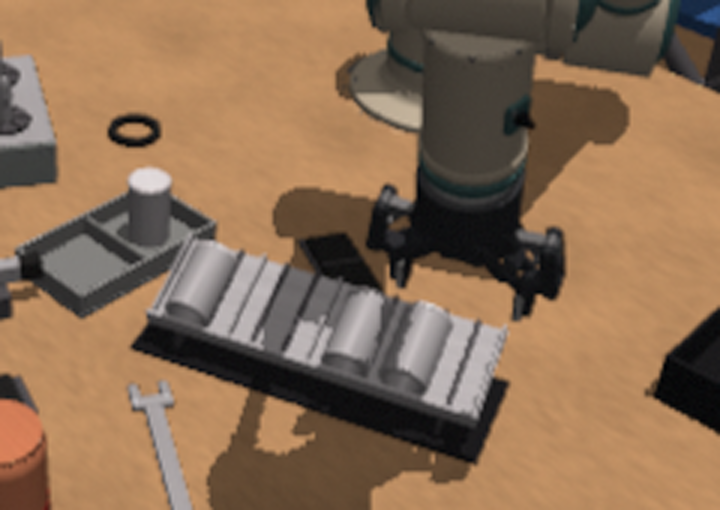

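Piston a didn't move, because the finger sat too high on its flank. I'll retry deeper in the gap and check the force before pushing.

Run:
```python
from kin import *
go((W_(.1122,.05),25.1,-20),(W_(.1122,.008),25.1,-20))
```

```text
tcp [0.462  0.4002 0.1578] q [0.57 0.56 1.29 0.05 1.63 1.7 ] w 0.0853 t 10.1
[-0.0, -0.4, 0.1] [-0.002, 0.0147, 0.0507] rows 1.1
[-0.0, -0.4, 0.1] [-0.0023, 0.0147, 0.0927] rows 0.8
```

Request:
{"name": "step_arm", "arguments": {
  "moves": [
    [0,-0.4,0,-0.002,0.0147,0.03,0],
    [0,-0.4,0,-0.002,0.0147,0.05,0],
    [0,-0.4,0,-0.002,0.0147,0.07,0],
    [0,-0.4,0,-0.002,0.0147,0.08,0],
    [0,-0.4,0,-0.002,0.0147,0.087,0],
    [0,-0.4,0,-0.002,0.0147,0.0925,0],
    [0,-0.4,0,-0.002,0.0147,0.0925,0]
  ]
}}

```text
clock: 10.75
tcp_pos: [0.4365, 0.3716, 0.0691]
ee_rot: [0.038, 0.961, 0.215, -0.172]
wrist_force: [-0.7, 0.5, 0.2]
grip_width: 0.0853
finger_force: 0.0
```

Run:
```python
from kin import *
s=r.state(); q=np.array(s["tcp_pos"])-cen(.0073,0); print("v,n,u",(q@yv).round(4),(q@nrm).round(4),(q@ax).round(4),s["wrist_force"].round(1),(s["wrist_force"]@yv).round(1),(s["wrist_force"]@nrm).round(1))
im,W=cloud("scene"); G=Lc(W.reshape(-1,3)); 
# inner finger points: between pistons, above them
hh=(G-np.array([.0073,0,.0637]))@np.array([np.sin(np.radians(20)),0,np.cos(np.radians(20))])
for a,b in((.04,.1),(.14,.2)):
  m=(G[:,1]>a)&(G[:,1]<b)&(hh>.026)&(hh<.06)&(abs(G[:,0]-.0073)<.04)
  for lo_ in np.arange(.026,.06,.006):
    k=m&(hh>lo_)&(hh<lo_+.006); print(round(lo_,3),k.sum(),G[k,1].min().round(4) if k.any() else "",G[k,1].max().round(4) if k.any() else "")
```

```text
v,n,u 0.1118 0.0053 -0.0012 [-0.7  0.5  0.2] 0.7 0.1
0.026 56 0.0427 0.0991
0.032 6 0.0573 0.0695
0.038 8 0.057 0.0697
0.044 5 0.0607 0.0694
0.05 5 0.0495 0.0673
0.056 10 0.049 0.0717
0.026 10 0.1565 0.1681
0.032 4 0.1565 0.168
0.038 7 0.1559 0.1677
0.044 5 0.1545 0.1673
0.05 8 0.1584 0.1743
0.056 12 0.153 0.1775
```

The finger is in the gap with no contact force: the inner finger spans .057–.0695 laterally, at n = 5 mm. Now I'll push.

Request:
{"name": "step_arm", "arguments": {
  "moves": [
    [0,0,0,0,-0.004,0,0],
    [0,0,0,0,-0.008,0,0],
    [0,0,0,0,-0.012,0,0],
    [0,0,0,0,-0.016,0,0],
    [0,0,0,0,-0.02,0,0],
    [0,0,0,0,-0.022,0,0],
    [0,0,0,0,-0.022,0,0],
    [0,0,0,0,-0.015,0,0],
    [0,0,0,0,-0.01,-0.03,0],
    [0,0,0,0,-0.005,-0.08,0],
    [0,0,0,0,-0.002,-0.12,0.25],
    [0,0,0,0,-0.002,-0.12,0.25]
  ]
}}

```text
clock: 12.0
tcp_pos: [0.4776, 0.3935, 0.1881]
ee_rot: [0.036, 0.962, 0.215, -0.165]
wrist_force: [-0.5, 1.1, -0.9]
grip_width: 0.0641
finger_force: 0.0
```

Run:
```python
from kin import *
_,W=cloud("scene"); _,Wt=cloud("top")
for y in (.114,.038): fit(W,y); fit(Wt,y)
go((pk("a",.1),25.1,TH),(pk("a"),25.1,TH))
```

```text
y,z at x=.01: [0.0904 0.0675] yaw,dip [-1.2 21.1] t [-0.0355  0.0354] 288 205
y,z at x=.01: [0.0952 0.0658] yaw,dip [-26.3  12.6] t [-0.0348  0.0331] 255 113
y,z at x=.01: [0.0389 0.0631] yaw,dip [ 0.2 20.7] t [-0.038   0.0334] 418 315
y,z at x=.01: [0.0381 0.0622] yaw,dip [-0.5 19.9] t [-0.0385  0.0324] 583 421
tcp [0.4741 0.3918 0.1832] q [0.55 0.56 1.24 0.04 1.69 1.68] w 0.0644 t 12.1
[-0.1, 40.1, 0.1] [-0.0665, -0.0004, 0.0549] rows 4.7
[-0.1, 40.1, 0.1] [-0.0021, -0.0003, 0.1314] rows 2.0
```

Run:
```python
from kin import *
go((W_(.1122,.05),25.1,-20),(W_(.1122,.003),25.1,-20),(W_(.1362,.003),25.1,-20))
```

```text
tcp [0.4741 0.3918 0.1832] q [0.55 0.56 1.24 0.04 1.69 1.68] w 0.0644 t 12.1
[-0.0, 0.1, 0.1] [0.0003, 0.002, 0.0771] rows 1.5
[-0.0, 0.1, 0.1] [0.0004, 0.002, 0.1241] rows 0.9
[-0.0, 0.1, 0.1] [0.0004, -0.022, 0.1241] rows 0.5
```

Request:
{"name": "step_arm", "arguments": {
  "moves": [
    [0,0,0,0,0.002,0.04,0],
    [0,0,0,0,0.002,0.077,0],
    [0,0,0,0,0.002,0.1,0],
    [0,0,0,0,0.002,0.115,0],
    [0,0,0,0,0.002,0.121,0],
    [0,0,0,0,0.002,0.121,0],
    [0,0,0,0,-0.003,0.121,0],
    [0,0,0,0,-0.008,0.121,0],
    [0,0,0,0,-0.013,0.121,0],
    [0,0,0,0,-0.018,0.121,0],
    [0,0,0,0,-0.022,0.121,0],
    [0,0,0,0,-0.022,0.121,0]
  ]
}}

```text
clock: 13.3
tcp_pos: [0.4312, 0.3898, 0.0763]
ee_rot: [0.043, 0.961, 0.215, -0.167]
wrist_force: [6.5, -10.7, 32.9]
grip_width: 0.0853
finger_force: 16.1
```

Run:
```python
from kin import *
s=r.state(); q=np.array(s["tcp_pos"])-cen(.0073,0); print("v,n,u",(q@yv).round(4),(q@nrm).round(4),(q@ax).round(4),(s["wrist_force"]@yv).round(1),(s["wrist_force"]@nrm).round(1))
im,W=cloud("scene"); fit(W,.09); fit(W,.114); fit(W,.038); save(im,"s6",(290,170,430,270),5)
```

```text
v,n,u 0.1304 0.0131 -0.0009 -12.4 31.4
y,z at x=.01: [0.1007 0.0682] yaw,dip [ 5.8 20.7] t [-0.0244  0.0352] 305 201
y,z at x=.01: [0.102  0.0677] yaw,dip [-0.4 20.2] t [-0.0309  0.0347] 343 269
y,z at x=.01: [0.0389 0.063 ] yaw,dip [-0.4 20.7] t [-0.0371  0.0335] 380 280
```

View pics/s6.png

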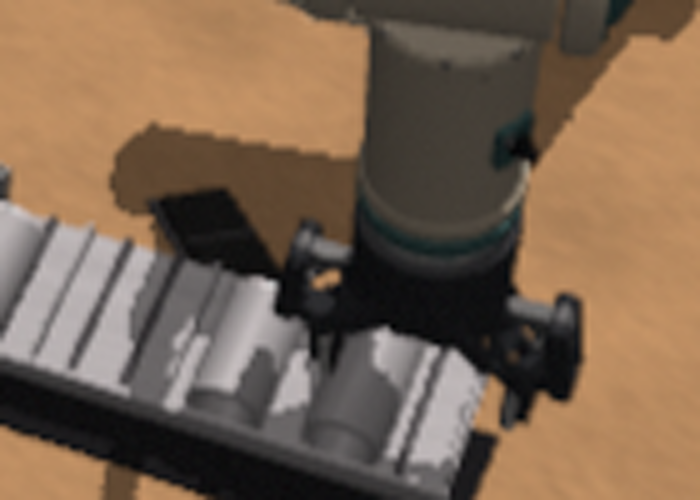

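Request:
{"name": "step_arm", "arguments": {
  "moves": [
    [0,0,0,0,-0.004,-0.002,0],
    [0,0,0,0,-0.008,-0.004,0],
    [0,0,0,0,-0.012,-0.006,0],
    [0,0,0,0,-0.015,-0.008,0],
    [0,0,0,0,-0.015,-0.008,0]
  ]
}}

```text
clock: 13.85
tcp_pos: [0.423, 0.4101, 0.0793]
ee_rot: [0.037, 0.961, 0.215, -0.17]
wrist_force: [-0.5, 2.1, 10.8]
grip_width: 0.0852
finger_force: 5.1
```

Run:
```python
from kin import *
s=r.state(); q=np.array(s["tcp_pos"])-cen(.0073,0); print("v,n,u",(q@yv).round(4),(q@nrm).round(4),(q@ax).round(4),(s["wrist_force"]@yv).round(1),(s["wrist_force"]@nrm).round(1))
im,W=cloud("scene"); fit(W,.102); fit(W,.114); _,W=cloud("top"); fit(W,.114)
```

```text
v,n,u 0.1524 0.0162 -0.0008 2.1 10.3
y,z at x=.01: [0.1125 0.0648] yaw,dip [ 5.3 22.5] t [-0.0299  0.0341] 281 169
y,z at x=.01: [0.1133 0.0645] yaw,dip [ 0.9 21.9] t [-0.0334  0.0345] 382 258
y,z at x=.01: [0.1128 0.0639] yaw,dip [ 0.2 18.2] t [-0.0373  0.0312] 450 290
```

Request:
{"name": "step_arm", "arguments": {
  "moves": [
    [0,0,0,0,0.002,-0.03,0],
    [0,0,0,0,0.01,-0.08,0],
    [0,0,0,0,0.02,-0.11,0],
    [0,0,0,0,0.038,-0.11,0.25],
    [0,0,0,0,0.038,-0.11,0.25]
  ]
}}

```text
clock: 14.45
tcp_pos: [0.4743, 0.3886, 0.18]
ee_rot: [0.038, 0.961, 0.214, -0.171]
wrist_force: [-0.6, 0.1, -0.3]
grip_width: 0.0642
finger_force: 0.0
```

Run:
```python
from kin import *
im,W=cloud("scene"); fit(W,.102); fit(W,.114); _,W=cloud("top"); fit(W,.114)
go((pk("a",.1),25.1,TH),(pk("a"),25.1,TH))
```

```text
y,z at x=.01: [0.1149 0.0633] yaw,dip [ 0.5 21. ] t [-0.038   0.0337] 331 236
y,z at x=.01: [0.1148 0.0634] yaw,dip [ 0.1 21. ] t [-0.0374  0.0334] 447 327
y,z at x=.01: [0.114  0.0625] yaw,dip [ 0.1 20.2] t [-0.0385  0.0324] 598 406
tcp [0.4721 0.3895 0.1782] q [0.55 0.56 1.25 0.04 1.69 1.68] w 0.0639 t 14.6
[-0.0, 40.4, 0.0] [-0.0654, -0.0017, 0.0496] rows 4.7
[-0.0, 40.4, 0.0] [-0.0006, -0.0016, 0.1257] rows 2.0
```

Piston a is back in its trough, at y .1148 against .1149 at the start. Now I'll pick it with the 20° tilt.

Request:
{"name": "step_arm", "arguments": {
  "moves": [
    [0,9,0,-0.02,-0.001,0,0.25],
    [0,18,0,-0.045,-0.0015,0.02,0.25],
    [0,27,0,-0.065,-0.0015,0.045,0.25],
    [0,36,0,-0.0654,-0.0017,0.0496,0.25],
    [0,40.4,0,-0.0654,-0.0017,0.0496,0.25],
    [0,40.4,0,-0.0654,-0.0017,0.0496,0.25],
    [0,40.4,0,-0.0654,-0.0017,0.0496,0.25]
  ]
}}

```text
clock: 15.25
tcp_pos: [0.4005, 0.3582, 0.155]
ee_rot: [-0.038, 0.961, 0.215, 0.169]
wrist_force: [1.4, 0.1, 0.3]
grip_width: 0.0642
finger_force: 0.0
```

Run:
```python
from kin import *
go((pk("a"),25.1,TH))
```

```text
tcp [0.4005 0.3582 0.155 ] q [ 0.65  0.14  1.98 -0.11  0.69  1.85] w 0.0642 t 15.2
[-0.1, 0.0, 0.1] [-0.0006, 0.0005, 0.1003] rows 2.0
```

Request:
{"name": "step_arm", "arguments": {
  "moves": [
    [0,0,0,-0.0005,0.0005,0.04,0.25],
    [0,0,0,-0.0005,0.0005,0.07,0.25],
    [0,0,0,-0.0005,0.0005,0.09,0.25],
    [0,0,0,-0.0005,0.0005,0.1,0.25],
    [0,0,0,-0.0005,0.0005,0.1,0.25],
    [0,0,0,-0.0005,0.0005,0.1,1],
    [0,0,0,-0.0005,0.0005,0.1,1],
    [0,0,0,-0.0005,0.0005,0.1,1],
    [0,0,0,-0.0005,0.0005,0.1,1],
    [0,0,0,-0.0005,0.0005,0.1,1]
  ]
}}

```text
clock: 16.25
tcp_pos: [0.4328, 0.373, 0.0626]
ee_rot: [-0.039, 0.961, 0.215, 0.172]
wrist_force: [-2.1, 3.8, 2.1]
grip_width: 0.0427
finger_force: 61.5
```

Run:
```python
from kin import *
p=pk("a"); 
go((p+up*.14,25.1,TH))
print(ik(p+up*.14,Rt(25.1,TH))[0].round(2)); 
for al in(-45,-60): print(ik(pl(p4,al,.19),Rt(al,TH-70))[0].round(2))
```

```text
tcp [0.4328 0.373  0.0626] q [ 0.63  0.31  2.04 -0.15  0.44  1.89] w 0.0427 t 16.2
[-0.1, -0.3, 0.1] [0.0462, -0.0001, -0.13] rows 2.8
[ 0.63  0.14  1.85 -0.09  0.81  1.81]
[-0.71  0.71  1.17  0.07  2.12  1.65]
[-0.8   0.69  1.23  0.22  2.07  1.84]
```

Request:
{"name": "step_arm", "arguments": {
  "moves": [
    [0,0,0,0.016,0,-0.045,1],
    [0,0,0,0.032,0,-0.09,1],
    [0,0,0,0.046,0,-0.13,1],
    [0,0,0,0.046,0,-0.13,1],
    [0,0,0,0.046,0,-0.13,1]
  ]
}}

```text
clock: 16.75
tcp_pos: [0.4299, 0.3702, 0.1991]
ee_rot: [-0.038, 0.961, 0.215, 0.17]
wrist_force: [-0.8, -0.7, -4.4]
grip_width: 0.0428
finger_force: 63.2
```

```bash
cat >> kin.py <<'E'
from scipy.spatial.transform import Slerp
def path(*wps,n=8):
    "check straight moves through the waypoints with the fitted arm"
    s=r.state(); q=np.array(s["joint_pos"]); o=s["ee_rot"]; p0=np.array(s["tcp_pos"]); R0=R.from_quat([o[1],o[2],o[3],o[0]])
    for pos,al,th in wps:
        Rn=R.from_matrix(Rt(al,th)); sl=Slerp([0,1],R.concatenate([R0,Rn])); m=9
        for t in np.linspace(0,1,n+1)[1:]:
            a=ik(p0+(np.array(pos)-p0)*t,sl(t).as_matrix(),q)
            if not a: print("NO IK",al,t); break
            q=a[0]; m=min(m,(q-lo).min(),(hi-q).min())
        print("margin",round(m,2),"end",q.round(2)); p0,R0=np.array(pos),Rn
E
python3 - <<'E'
from kin import *
w=(pl(p4,-60,.20),-60,TH-70),(pl(p4,-60,.098),-60,TH-70); path(*w); go(*w)
E
```

```text
margin 0.62 end [-0.8   0.68  1.21  0.22  2.09  1.84]
margin 0.64 end [-0.8   0.77  1.31  0.2   1.91  1.8 ]
tcp [0.4299 0.3702 0.1991] q [ 0.63  0.14  1.85 -0.09  0.81  1.81] w 0.0428 t 16.8
[23.2, -56.1, 86.7] [-0.2332, 0.5948, -0.0887] rows 12.9
[23.2, -56.1, 86.7] [-0.2681, 0.5947, 0.0072] rows 2.0
```

Request:
{"name": "step_arm", "arguments": {
  "moves": [
    [23.2,-56.1,86.7,-0.233,0.595,-0.089,1],
    [23.2,-56.1,86.7,-0.233,0.595,-0.089,1],
    [23.2,-56.1,86.7,-0.233,0.595,-0.089,1],
    [23.2,-56.1,86.7,-0.233,0.595,-0.089,1],
    [23.2,-56.1,86.7,-0.233,0.595,-0.089,1],
    [23.2,-56.1,86.7,-0.233,0.595,-0.089,1],
    [23.2,-56.1,86.7,-0.233,0.595,-0.089,1],
    [23.2,-56.1,86.7,-0.233,0.595,-0.089,1],
    [23.2,-56.1,86.7,-0.233,0.595,-0.089,1],
    [23.2,-56.1,86.7,-0.233,0.595,-0.089,1],
    [23.2,-56.1,86.7,-0.233,0.595,-0.089,1],
    [23.2,-56.1,86.7,-0.233,0.595,-0.089,1]
  ]
}}

```text
clock: 17.95
tcp_pos: [0.4556, -0.2302, 0.1995]
ee_rot: [-0.209, 0.797, -0.44, -0.357]
wrist_force: [1.6, -0.5, -2.5]
grip_width: 0.0425
finger_force: 63.4
```

Run:
```python
from kin import *
w=(pl(p4,-60,.20),-60,TH-70),(pl(p4,-60,.098),-60,TH-70); go(*w)
im,W=cloud("scene"); save(im,"s7",(140,60,380,230),3)
```

```text
tcp [ 0.4556 -0.2302  0.1995] q [-0.75  0.64  1.3   0.24  2.03  1.84] w 0.0425 t 17.9
[0.5, -1.1, 1.9] [0.0223, 0.0218, -0.0314] rows 0.9
[0.5, -1.1, 1.9] [0.0991, 0.0237, 0.0356] rows 2.0
```

View pics/s7.png

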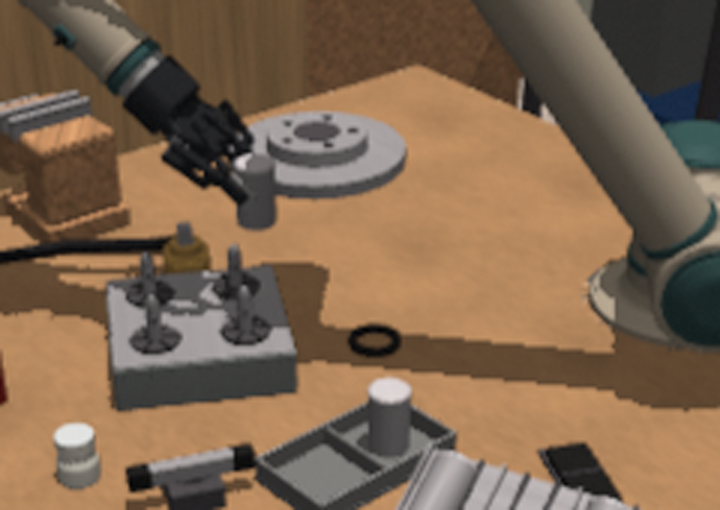

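The piston hangs upright, mouth down, at (256,190) in the crop. I'll finish the move to the hover point and measure it against the peg.

Request:
{"name": "step_arm", "arguments": {
  "moves": [
    [0.5,-1.1,1.9,0.022,0.022,-0.031,1],
    [0.5,-1.1,1.9,0.022,0.022,-0.031,1],
    [0.5,-1.1,1.9,0.022,0.022,-0.031,1]
  ]
}}

```text
clock: 18.3
tcp_pos: [0.4569, -0.2726, 0.2029]
ee_rot: [-0.211, 0.786, -0.451, -0.365]
wrist_force: [0.5, 1.0, -3.2]
grip_width: 0.0424
finger_force: 63.4
```

```bash
cat >> kin.py <<'E'
def held(c):
    "cylinder seen near c (upright, held or standing): centre, tilt and end heights from both cameras"
    for n in("scene","top"):
        _,W=cloud(n); P=W.reshape(-1,3); P=P[(np.linalg.norm(P[:,:2]-c[:2],axis=1)<.032)&(abs(P[:,2]-c[2])<.05)]
        if len(P)<30: print(n,"few"); continue
        if n=="top":
            zt=np.percentile(P[:,2],90); T=P[abs(P[:,2]-zt)<.006]; print("top",rect(T)); continue
        def f(p):
            a=np.array([p[2],p[3],1]); a/=np.linalg.norm(a); q=P-np.r_[p[:2],c[2]]; return np.minimum(np.linalg.norm(q-np.outer(q@a,a),axis=1),9)-.022
        m=P[:,2]<c[2]+.033; P=P[m]; s=least_squares(f,[c[0],c[1],0,0],loss="soft_l1",f_scale=.0015).x; print(n,s[:2].round(4),"tilt deg",np.degrees(s[2:]).round(1),"z",np.percentile(P[:,2],[1,99]).round(4),len(P),(abs(f(s))<.002).sum())
E
python3 - <<'E'
from kin import *
print(p4); held(np.r_[p4,.20])
w=(pl(p4,-60,.20),-60,TH-70),(pl(p4,-60,.098),-60,TH-70); go(*w)
E
```

```text
[ 0.4593 -0.2781]
scene [ 0.4588 -0.2742] tilt deg [ 5.4 -0. ] z [0.1676 0.2323] 230 116
top (array([ 486.6, -271. ]), array([ 6.6, 25.6]), 31.4, 21, np.float64(0.2333))
tcp [ 0.4571 -0.2709  0.2047] q [-0.79  0.68  1.21  0.22  2.09  1.84] w 0.0426 t 18.4
[0.1, -0.2, 0.4] [0.0032, 0.0017, -0.001] rows 0.1
[0.1, -0.2, 0.4] [0.0811, 0.0021, 0.0648] rows 2.0
```

Request:
{"name": "step_arm", "arguments": {
  "moves": [
    [0.1,-0.2,0.4,0.02,0.002,0.015,1],
    [0.1,-0.2,0.4,0.04,0.002,0.03,1],
    [0.1,-0.2,0.4,0.06,0.002,0.047,1],
    [0.1,-0.2,0.4,0.073,0.002,0.058,1],
    [0.1,-0.2,0.4,0.081,0.002,0.065,1],
    [0.1,-0.2,0.4,0.081,0.002,0.065,1]
  ]
}}

```text
clock: 19.0
tcp_pos: [0.4574, -0.2742, 0.1013]
ee_rot: [-0.211, 0.785, -0.453, -0.366]
wrist_force: [0.8, -0.5, -2.0]
grip_width: 0.0425
finger_force: 63.4
```

Run:
```python
from kin import *
held(np.r_[p4,.098]); print(r.state()["wrist_force"])
go((pl(p4,-60,.098),-60,TH-70),(pl(p4,-60,.094),-60,TH-70))
```

```text
scene [ 0.4592 -0.275 ] tilt deg [1.7 0. ] z [0.0537 0.1302] 259 127
top (array([ 465.3, -253.5]), array([0., 0.]), 0.0, 1, np.float64(0.0825))
[ 0.31912177  1.142901   -4.36572903]
tcp [ 0.4579 -0.275   0.1028] q [-0.8   0.77  1.3   0.2   1.92  1.8 ] w 0.0428 t 19.1
[-0.0, -0.1, 0.0] [0.0008, 0.0003, 0.002] rows 0.0
[-0.0, -0.1, 0.0] [0.0038, 0.0003, 0.0046] rows 0.1
```

Request:
{"name": "step_arm", "arguments": {
  "moves": [
    [0,0,0,0.0015,0,0.0013,1],
    [0,0,0,0.003,0,0.0026,1],
    [0,0,0,0.0046,0,0.0039,1],
    [0,0,0,0.0046,0,0.0039,1]
  ]
}}

```text
clock: 19.5
tcp_pos: [0.4577, -0.2753, 0.0993]
ee_rot: [-0.212, 0.785, -0.453, -0.365]
wrist_force: [0.7, -2.3, 8.1]
grip_width: 0.043
finger_force: 64.0
```

Request:
{"name": "step_arm", "arguments": {
  "moves": [
    [0,0,0,0,0,0,0.2],
    [0,0,0,0,0,0,0.2],
    [0,0,0,0,0,0,0.2],
    [0,0,0,0,0,0,0.2],
    [0,0,0,0,0,-0.02,0.2],
    [0,0,0,0,0,-0.05,0.2],
    [0,0,0,0,0,-0.08,0.2],
    [0,0,0,0,0,-0.11,0.2],
    [0,0,0,-0.08,0,-0.15,0.2],
    [0,0,0,-0.08,0,-0.15,0.2]
  ]
}}

```text
clock: 20.5
tcp_pos: [0.4891, -0.3302, 0.2543]
ee_rot: [-0.211, 0.785, -0.453, -0.366]
wrist_force: [-0.0, -0.9, -0.4]
grip_width: 0.0679
finger_force: 0.0
```

Run:
```python
from kin import *
held(np.r_[p4,.098])
w=(pk("b",.13),25.1,TH),(pk("b"),25.1,TH); path(*w); go(*w)
```

```text
scene [ 0.458  -0.2766] tilt deg [-2.1 -1. ] z [0.0548 0.1294] 264 136
top (array([ 472.3, -264.3]), array([ 8.8, 31.1]), 38.4, 45, np.float64(0.1327))
margin 0.62 end [ 0.46  0.06  1.99 -0.01  0.74  1.6 ]
margin 0.31 end [ 0.46  0.28  2.09 -0.02  0.42  1.61]
tcp [ 0.4895 -0.3298  0.2594] q [-0.82  0.75  0.94  0.23  2.29  1.88] w 0.0682 t 20.6
[-22.9, 55.5, -86.6] [-0.3082, -0.2496, 0.4799] rows 12.5
[-22.9, 55.5, -86.6] [-0.2128, -0.2936, 0.5564] rows 2.6
```

Piston a is seated: top at .133, centre about 2 mm off the peg. Next is b.

Request:
{"name": "step_arm", "arguments": {
  "moves": [
    [-22.9,55.5,-86.6,-0.308,-0.25,0.48,0.25],
    [-22.9,55.5,-86.6,-0.308,-0.25,0.48,0.25],
    [-22.9,55.5,-86.6,-0.308,-0.25,0.48,0.25],
    [-22.9,55.5,-86.6,-0.308,-0.25,0.48,0.25],
    [-22.9,55.5,-86.6,-0.308,-0.25,0.48,0.25],
    [-22.9,55.5,-86.6,-0.308,-0.25,0.48,0.25],
    [-22.9,55.5,-86.6,-0.308,-0.25,0.48,0.25],
    [-22.9,55.5,-86.6,-0.308,-0.25,0.48,0.25],
    [-22.9,55.5,-86.6,-0.308,-0.25,0.48,0.25],
    [-22.9,55.5,-86.6,-0.308,-0.25,0.48,0.25],
    [-22.9,55.5,-86.6,-0.308,-0.25,0.48,0.25],
    [-22.9,55.5,-86.6,-0.308,-0.25,0.48,0.25]
  ]
}}

```text
clock: 21.8
tcp_pos: [0.4245, 0.2643, 0.183]
ee_rot: [-0.045, 0.966, 0.201, 0.158]
wrist_force: [1.8, -1.3, -0.3]
grip_width: 0.0642
finger_force: 0.0
```

Run:
```python
from kin import *
_,W=cloud("scene"); fit(W,.038); fit(W,-.114)
w=(pk("b",.13),25.1,TH),(pk("b",.06),25.1,TH),(pk("b"),25.1,TH); go(*w)
```

```text
y,z at x=.01: [0.039 0.063] yaw,dip [ 0.2 21.2] t [-0.0374  0.0329] 416 305
y,z at x=.01: [-0.1129  0.0628] yaw,dip [ 0. 21.] t [-0.0386  0.0324] 375 272
tcp [0.4176 0.2732 0.1814] q [0.42 0.05 2.   0.05 0.77 1.54] w 0.0641 t 21.9
[-1.4, 1.2, -1.0] [0.0092, -0.0081, 0.002] rows 0.2
[-1.4, 1.2, -1.0] [0.0107, -0.0064, 0.072] rows 1.4
[-1.4, 1.2, -1.0] [0.012, -0.005, 0.1319] rows 1.2
```

Request:
{"name": "step_arm", "arguments": {
  "moves": [
    [-1.4,1.2,-1.0,0.008,-0.006,0,0.25],
    [-1.4,1.2,-1.0,0.008,-0.006,0,0.25],
    [-1.4,1.2,-1.0,0.008,-0.006,0,0.25],
    [-1.4,1.2,-1.0,0.008,-0.006,0,0.25]
  ]
}}

```text
clock: 22.25
tcp_pos: [0.4305, 0.2697, 0.1852]
ee_rot: [-0.034, 0.964, 0.204, 0.168]
wrist_force: [-0.3, -0.6, 0.4]
grip_width: 0.064
finger_force: 0.0
```

Run:
```python
from kin import *
w=(pk("b",.06),25.1,TH),(pk("b"),25.1,TH); go(*w)
```

```text
tcp [0.4305 0.2697 0.1852] q [ 0.43  0.06  1.99 -0.01  0.76  1.59] w 0.064 t 22.2
[0.6, 0.3, -1.1] [-0.0016, -0.0172, 0.0719] rows 1.5
[0.6, 0.3, -1.1] [-0.0013, -0.0178, 0.1319] rows 1.2
```

Request:
{"name": "step_arm", "arguments": {
  "moves": [
    [0.6,0.3,-1.1,-0.0016,-0.0172,0.02,0.25],
    [0.6,0.3,-1.1,-0.0016,-0.0172,0.05,0.25],
    [0.6,0.3,-1.1,-0.0016,-0.0172,0.072,0.25],
    [0.6,0.3,-1.1,-0.0016,-0.0172,0.072,0.25],
    [0.6,0.3,-1.1,-0.0016,-0.0172,0.072,0.25]
  ]
}}

```text
clock: 22.75
tcp_pos: [0.4448, 0.2944, 0.117]
ee_rot: [-0.038, 0.961, 0.213, 0.17]
wrist_force: [1.0, -0.6, 0.7]
grip_width: 0.0641
finger_force: 0.0
```

Run:
```python
from kin import *
w=(pk("b"),25.1,TH),; go(*w)
```

```text
tcp [0.4448 0.2944 0.117 ] q [ 0.46  0.18  2.05 -0.01  0.56  1.6 ] w 0.0641 t 22.8
[-0.0, -0.0, -0.1] [-0.0003, -0.0002, 0.06] rows 1.2
```

Aligned. I'll descend, grip, and lift in the same call: up 0.13 m is tool (+0.046, 0, −0.122).

Request:
{"name": "step_arm", "arguments": {
  "moves": [
    [0,0,0,0,0,0.03,0.25],
    [0,0,0,0,0,0.05,0.25],
    [0,0,0,0,0,0.06,0.25],
    [0,0,0,0,0,0.06,0.25],
    [0,0,0,0,0,0.06,1],
    [0,0,0,0,0,0.06,1],
    [0,0,0,0,0,0.06,1],
    [0,0,0,0,0,0.06,1],
    [0,0,0,0.015,0,0.02,1],
    [0,0,0,0.03,0,-0.025,1],
    [0,0,0,0.046,0,-0.065,1],
    [0,0,0,0.046,0,-0.065,1]
  ]
}}

```text
clock: 23.95
tcp_pos: [0.467, 0.3067, 0.2026]
ee_rot: [-0.04, 0.96, 0.215, 0.178]
wrist_force: [1.2, 1.0, -2.9]
grip_width: 0.0426
finger_force: 63.1
```

Run:
```python
from kin import *
w=(pl(p2,-30,.20),-30,TH-70),; path(*w); go(*w)
mid=(.5,.0,.24); w=((.52,-.03,.23),0,-15),(pl(p2,-30,.20),-30,TH-70); path(*w); go(*w)
```

```text
margin 0.37 end [-0.61  0.88  0.79 -0.09  2.34  1.45]
tcp [0.467  0.3067 0.2026] q [ 0.46  0.11  1.89 -0.01  0.78  1.6 ] w 0.0426 t 23.9
[14.6, -65.2, 56.8] [-0.1856, 0.6016, -0.0723] rows 12.7
margin 0.78 end [-0.16  0.34  1.46 -0.04  1.6   1.41]
margin 0.37 end [-0.61  0.88  0.79 -0.09  2.34  1.45]
tcp [0.467  0.3067 0.2026] q [ 0.46  0.11  1.89 -0.01  0.78  1.6 ] w 0.0426 t 23.9
[-1.4, -35.4, 25.6] [-0.0792, 0.3272, -0.0601] rows 6.8
[14.6, -65.2, 56.8] [-0.1856, 0.6016, -0.0723] rows 5.9
```

Request:
{"name": "step_arm", "arguments": {
  "moves": [
    [14.6,-65.2,56.8,-0.186,0.602,-0.072,1],
    [14.6,-65.2,56.8,-0.186,0.602,-0.072,1],
    [14.6,-65.2,56.8,-0.186,0.602,-0.072,1],
    [14.6,-65.2,56.8,-0.186,0.602,-0.072,1],
    [14.6,-65.2,56.8,-0.186,0.602,-0.072,1],
    [14.6,-65.2,56.8,-0.186,0.602,-0.072,1],
    [14.6,-65.2,56.8,-0.186,0.602,-0.072,1],
    [14.6,-65.2,56.8,-0.186,0.602,-0.072,1],
    [14.6,-65.2,56.8,-0.186,0.602,-0.072,1],
    [14.6,-65.2,56.8,-0.186,0.602,-0.072,1],
    [14.6,-65.2,56.8,-0.186,0.602,-0.072,1],
    [14.6,-65.2,56.8,-0.186,0.602,-0.072,1]
  ]
}}

```text
clock: 25.15
tcp_pos: [0.535, -0.2938, 0.1932]
ee_rot: [-0.105, 0.872, -0.237, -0.415]
wrist_force: [-0.0, 0.1, -3.7]
grip_width: 0.0424
finger_force: 63.3
```

Request:
{"name": "step_arm", "arguments": {
  "moves": [
    [0,0,0,0,0,0,1],
    [0,0,0,0,0,0,1]
  ]
}}

```text
clock: 25.35
tcp_pos: [0.5348, -0.2926, 0.1948]
ee_rot: [-0.105, 0.872, -0.238, -0.414]
wrist_force: [-1.0, 0.6, -3.5]
grip_width: 0.0429
finger_force: 63.3
```

Run:
```python
from kin import *
go((pl(p2,-30,.20),-30,TH-70),(pl(p2,-30,.098),-30,TH-70))
```

```text
tcp [ 0.5348 -0.2926  0.1948] q [-0.58  0.86  0.87 -0.07  2.29  1.5 ] w 0.0429 t 25.4
[0.4, 0.6, -0.7] [0.008, 0.0217, -0.0221] rows 0.6
[0.4, 0.6, -0.7] [0.0868, 0.0203, 0.0427] rows 2.0
```

Request:
{"name": "step_arm", "arguments": {
  "moves": [
    [0.4,0.6,-0.7,0.008,0.0217,-0.022,1],
    [0.4,0.6,-0.7,0.008,0.0217,-0.022,1],
    [0.4,0.6,-0.7,0.008,0.0217,-0.022,1]
  ]
}}

```text
clock: 25.65
tcp_pos: [0.5435, -0.3199, 0.2053]
ee_rot: [-0.109, 0.876, -0.233, -0.408]
wrist_force: [-0.2, -0.0, -4.0]
grip_width: 0.0428
finger_force: 63.3
```

Run:
```python
from kin import *
print(p2); held(np.r_[p2,.20])
go((pl(p2,-30,.20),-30,TH-70),(pl(p2,-30,.0955),-30,TH-70))
```

```text
[ 0.5469 -0.3246]
scene [ 0.5454 -0.3204] tilt deg [6.6 0.3] z [0.1691 0.2326] 187 109
top (array([ 557.3, -308.9]), array([18. , 32.8]), 62.9, 97, np.float64(0.2379))
tcp [ 0.5433 -0.3193  0.2054] q [-0.6   0.88  0.78 -0.09  2.34  1.45] w 0.0429 t 25.8
[0.2, -0.0, 0.2] [0.0028, 0.0028, 0.0006] rows 0.1
[0.2, -0.0, 0.2] [0.0828, 0.0029, 0.0678] rows 2.1
```

Aligned within about 4 mm, and the residual is included in the next move. Lowering.

Request:
{"name": "step_arm", "arguments": {
  "moves": [
    [0.2,0,0.2,0.02,0.003,0.015,1],
    [0.2,0,0.2,0.04,0.003,0.031,1],
    [0.2,0,0.2,0.06,0.003,0.048,1],
    [0.2,0,0.2,0.074,0.003,0.06,1],
    [0.2,0,0.2,0.081,0.003,0.066,1],
    [0.2,0,0.2,0.083,0.003,0.068,1],
    [0.2,0,0.2,0.083,0.003,0.068,1]
  ]
}}

```text
clock: 26.45
tcp_pos: [0.5425, -0.3224, 0.1007]
ee_rot: [-0.11, 0.875, -0.235, -0.409]
wrist_force: [-1.3, 2.5, 1.6]
grip_width: 0.0427
finger_force: 63.4
```

Run:
```python
from kin import *
print(r.state()["wrist_force"].round(1)); go((pl(p2,-30,.094),-30,TH-70)); held(np.r_[p2,.098])
```

```text
[-1.3  2.5  1.6]
tcp [ 0.5425 -0.3224  0.1007] q [-0.61  0.95  0.89 -0.08  2.17  1.47] w 0.0427 t 26.4
[-0.1, 0.1, -0.1] [0.0032, -0.0003, 0.002] rows 0.1
scene [ 0.5455 -0.3223] tilt deg [-0.4  0.1] z [0.0558 0.1299] 241 91
top few
```

Request:
{"name": "step_arm", "arguments": {
  "moves": [
    [0,0,0,0.0012,0,0.001,1],
    [0,0,0,0.0012,0,0.001,1],
    [0,0,0,0.0012,0,0.001,0.2],
    [0,0,0,0.0012,0,0.001,0.2],
    [0,0,0,0.0012,0,0.001,0.2],
    [0,0,0,0.0012,0,0.001,0.2],
    [0,0,0,0,0,-0.02,0.2],
    [0,0,0,0,0,-0.05,0.2],
    [0,0,0,0,0,-0.08,0.2],
    [0,0,0,0,0,-0.11,0.2],
    [0,0,0,-0.06,0,-0.13,0.2],
    [0,0,0,-0.06,0,-0.13,0.2]
  ]
}}

```text
clock: 27.75
tcp_pos: [0.5959, -0.355, 0.2283]
ee_rot: [-0.109, 0.875, -0.236, -0.408]
wrist_force: [-0.7, -0.1, 2.0]
grip_width: 0.0682
finger_force: 0.0
```

Run:
```python
from kin import *
held(np.r_[p2,.098])
w=(pk("c",.13),25.1,TH),(pk("c"),25.1,TH); path(*w); go(*w)
```

```text
scene [ 0.5429 -0.323 ] tilt deg [-4.1 -0.3] z [0.055  0.1302] 273 137
top few
margin 0.44 end [0.07 0.06 1.99 0.18 0.77 1.09]
margin 0.34 end [0.1  0.28 2.09 0.26 0.45 1.02]
tcp [ 0.5954 -0.3545  0.2312] q [-0.61  1.02  0.42 -0.11  2.57  1.43] w 0.0683 t 27.9
[-14.9, 63.9, -56.6] [-0.1873, -0.3786, 0.2943] rows 10.3
[-14.9, 63.9, -56.6] [-0.0779, -0.4153, 0.3541] rows 2.6
```

Request:
{"name": "step_arm", "arguments": {
  "moves": [
    [-14.9,63.9,-56.6,-0.187,-0.379,0.294,0.25],
    [-14.9,63.9,-56.6,-0.187,-0.379,0.294,0.25],
    [-14.9,63.9,-56.6,-0.187,-0.379,0.294,0.25],
    [-14.9,63.9,-56.6,-0.187,-0.379,0.294,0.25],
    [-14.9,63.9,-56.6,-0.187,-0.379,0.294,0.25],
    [-14.9,63.9,-56.6,-0.187,-0.379,0.294,0.25],
    [-14.9,63.9,-56.6,-0.187,-0.379,0.294,0.25],
    [-14.9,63.9,-56.6,-0.187,-0.379,0.294,0.25],
    [-14.9,63.9,-56.6,-0.187,-0.379,0.294,0.25],
    [-14.9,63.9,-56.6,-0.187,-0.379,0.294,0.25],
    [-14.9,63.9,-56.6,-0.187,-0.379,0.294,0.25],
    [-14.9,63.9,-56.6,-0.187,-0.379,0.294,0.25]
  ]
}}

```text
clock: 29.05
tcp_pos: [0.4809, 0.1491, 0.1803]
ee_rot: [-0.041, 0.961, 0.216, 0.167]
wrist_force: [-0.2, 0.2, 0.1]
grip_width: 0.0641
finger_force: 0.0
```

Request:
{"name": "step_arm", "arguments": {
  "moves": [
    [0,0,0,0,0,0,0.25],
    [0,0,0,0,0,0,0.25]
  ]
}}

```text
clock: 29.25
tcp_pos: [0.4878, 0.1457, 0.1819]
ee_rot: [-0.039, 0.962, 0.213, 0.168]
wrist_force: [-0.0, -0.4, 0.7]
grip_width: 0.0641
finger_force: 0.0
```

Run:
```python
from kin import *
held(np.r_[p2,.098]); held(np.r_[p4,.098])
go((pk("c",.06),25.1,TH),(pk("c"),25.1,TH))
```

```text
scene [ 0.5431 -0.3232] tilt deg [-3.4 -0.6] z [0.0549 0.1307] 276 146
top (array([ 545.5, -322.6]), array([41.6, 43.3]), 0.8, 299, np.float64(0.1329))
scene [ 0.4577 -0.2765] tilt deg [-2.1 -0.3] z [0.0543 0.1287] 264 138
top (array([ 459.8, -276.6]), array([40.7, 44.9]), 1.6, 301, np.float64(0.1332))
tcp [0.4881 0.1455 0.1813] q [0.06 0.06 1.99 0.18 0.78 1.09] w 0.0638 t 29.4
[-0.2, 0.2, -0.2] [-0.0002, -0.0011, 0.0683] rows 1.4
[-0.2, 0.2, -0.2] [-0.0, -0.0009, 0.1283] rows 1.2
```

Both washed pistons are seated, with tops at .133 and centres within 2 mm. Now c.

Request:
{"name": "step_arm", "arguments": {
  "moves": [
    [-0.2,0.2,-0.2,0,-0.001,0.04,0.25],
    [-0.2,0.2,-0.2,0,-0.001,0.08,0.25],
    [-0.2,0.2,-0.2,0,-0.001,0.11,0.25],
    [-0.2,0.2,-0.2,0,-0.001,0.128,0.25],
    [-0.2,0.2,-0.2,0,-0.001,0.128,0.25],
    [-0.2,0.2,-0.2,0,-0.001,0.128,1],
    [-0.2,0.2,-0.2,0,-0.001,0.128,1],
    [-0.2,0.2,-0.2,0,-0.001,0.128,1],
    [-0.2,0.2,-0.2,0,-0.001,0.128,1],
    [-0.2,0.2,-0.2,0.015,-0.001,0.088,1],
    [-0.2,0.2,-0.2,0.03,-0.001,0.045,1],
    [-0.2,0.2,-0.2,0.046,-0.001,0.003,1]
  ]
}}

```text
clock: 30.65
tcp_pos: [0.5254, 0.1662, 0.1952]
ee_rot: [-0.038, 0.961, 0.215, 0.168]
wrist_force: [0.9, 0.7, -3.0]
grip_width: 0.0426
finger_force: 62.5
```

Request:
{"name": "step_arm", "arguments": {
  "moves": [
    [0,0,0,0,0,0,1]
  ]
}}

```text
clock: 30.75
tcp_pos: [0.5314, 0.1671, 0.2022]
ee_rot: [-0.038, 0.96, 0.215, 0.177]
wrist_force: [1.4, -0.2, -1.8]
grip_width: 0.0428
finger_force: 62.5
```

Run:
```python
from kin import *
for al in (0,-15):
  w=(pl(p3,al,.20),al,TH-70),(pl(p3,al,.098),al,TH-70); path(*w); go(*w)
```

```text
margin 0.62 end [-0.33  0.7   1.17 -0.29  2.09  1.21]
margin 0.64 end [-0.33  0.78  1.27 -0.27  1.92  1.26]
tcp [0.5314 0.1671 0.2022] q [0.11 0.11 1.89 0.16 0.81 1.15] w 0.0428 t 30.8
[7.0, -69.7, 25.9] [-0.1684, 0.31, -0.0637] rows 8.7
[7.0, -69.7, 25.9] [-0.2047, 0.3096, 0.0316] rows 2.0
margin 0.56 end [-0.41  0.72  1.14 -0.14  2.15  1.4 ]
margin 0.59 end [-0.41  0.8   1.24 -0.13  1.97  1.42]
tcp [0.5314 0.1671 0.2022] q [0.11 0.11 1.89 0.16 0.81 1.15] w 0.0428 t 30.8
[11.0, -67.9, 41.4] [-0.1678, 0.3091, -0.0635] rows 9.3
[11.0, -67.9, 41.4] [-0.2041, 0.3087, 0.0318] rows 2.0
```

Run:
```python
from kin import *
al=15; w=(pl(p3,al,.20),al,TH-70),(pl(p3,al,.098),al,TH-70); path(*w); go(*w)
```

```text
margin 0.71 end [-0.25  0.67  1.24 -0.42  2.    1.04]
margin 0.73 end [-0.25  0.76  1.34 -0.4   1.83  1.12]
tcp [0.5314 0.1671 0.2022] q [0.11 0.11 1.89 0.16 0.81 1.15] w 0.0428 t 30.8
[3.0, -70.7, 10.5] [-0.1687, 0.3111, -0.0638] rows 8.3
[3.0, -70.7, 10.5] [-0.205, 0.3107, 0.0315] rows 2.0
```

Request:
{"name": "step_arm", "arguments": {
  "moves": [
    [3,-70.7,10.5,-0.169,0.311,-0.064,1],
    [3,-70.7,10.5,-0.169,0.311,-0.064,1],
    [3,-70.7,10.5,-0.169,0.311,-0.064,1],
    [3,-70.7,10.5,-0.169,0.311,-0.064,1],
    [3,-70.7,10.5,-0.169,0.311,-0.064,1],
    [3,-70.7,10.5,-0.169,0.311,-0.064,1],
    [3,-70.7,10.5,-0.169,0.311,-0.064,1],
    [3,-70.7,10.5,-0.169,0.311,-0.064,1],
    [3,-70.7,10.5,-0.169,0.311,-0.064,1],
    [3,-70.7,10.5,-0.169,0.311,-0.064,1],
    [3,-70.7,10.5,-0.169,0.311,-0.064,1],
    [3,-70.7,10.5,-0.169,0.311,-0.064,1]
  ]
}}

```text
clock: 31.95
tcp_pos: [0.4956, -0.1918, 0.1969]
ee_rot: [0.055, 0.896, 0.118, -0.425]
wrist_force: [-0.2, 0.6, -2.1]
grip_width: 0.0427
finger_force: 62.6
```

Run:
```python
from kin import *
print(p3); held(np.r_[p3,.20])
go((pl(p3,15,.20),15,TH-70),(pl(p3,15,.0955),15,TH-70))
```

```text
[ 0.5049 -0.1901]
scene [ 0.5006 -0.1898] tilt deg [8.8 3.1] z [0.1601 0.2325] 188 90
top (array([ 505.5, -191.6]), array([44.3, 52. ]), 88.9, 377, np.float64(0.2296))
tcp [ 0.4956 -0.1919  0.1974] q [-0.25  0.68  1.25 -0.43  2.    1.05] w 0.0426 t 32.0
[-0.0, 0.7, 0.0] [-0.0011, 0.0007, -0.0074] rows 0.2
[-0.0, 0.7, 0.0] [0.0798, 0.0008, 0.0587] rows 2.1
```

Request:
{"name": "step_arm", "arguments": {
  "moves": [
    [0,0.7,0,0.01,0.0007,0,1],
    [0,0.7,0,0.02,0.0007,0.009,1],
    [0,0.7,0,0.04,0.0007,0.026,1],
    [0,0.7,0,0.058,0.0007,0.041,1],
    [0,0.7,0,0.071,0.0007,0.051,1],
    [0,0.7,0,0.077,0.0007,0.056,1],
    [0,0.7,0,0.08,0.0007,0.0587,1],
    [0,0.7,0,0.08,0.0007,0.0587,1]
  ]
}}

```text
clock: 32.85
tcp_pos: [0.4996, -0.191, 0.1011]
ee_rot: [0.055, 0.897, 0.117, -0.423]
wrist_force: [-0.8, 2.2, 11.0]
grip_width: 0.0427
finger_force: 63.1
```

Run:
```python
from kin import *
print(r.state()["wrist_force"].round(1)); go((pl(p3,15,.094),15,TH-70)); held(np.r_[p3,.098])
```

```text
[-0.8  2.2 11. ]
tcp [ 0.4996 -0.191   0.1011] q [-0.25  0.77  1.33 -0.4   1.84  1.12] w 0.0427 t 32.9
[-0.1, 0.5, -0.0] [0.0038, 0.0005, 0.002] rows 0.1
scene [ 0.4996 -0.1904] tilt deg [-7.4 -3.7] z [0.054 0.128] 216 94
top (array([ 509.4, -192.8]), array([38.9, 48.4]), 83.7, 263, np.float64(0.1333))
```

Contact on the seat: 11 N, top at .133. Release, retreat and check.

Request:
{"name": "step_arm", "arguments": {
  "moves": [
    [0,0,0,0,0,0,0.2],
    [0,0,0,0,0,0,0.2],
    [0,0,0,0,0,0,0.2],
    [0,0,0,0,0,0,0.2],
    [0,0,0,0,0,-0.02,0.2],
    [0,0,0,0,0,-0.05,0.2],
    [0,0,0,0,0,-0.08,0.2],
    [0,0,0,0,0,-0.11,0.2],
    [0,0,0,-0.06,0,-0.15,0],
    [0,0,0,-0.1,0,-0.18,0],
    [0,0,0,-0.1,0,-0.18,0],
    [0,0,0,-0.1,0,-0.18,0]
  ]
}}

```text
clock: 34.15
tcp_pos: [0.5729, -0.1728, 0.2931]
ee_rot: [0.056, 0.899, 0.117, -0.418]
wrist_force: [0.6, 0.4, -0.5]
grip_width: 0.0856
finger_force: 0.0
```

Run:
```python
from kin import *
for n,p in dict(p3=p3,p2=p2,p4=p4).items(): print(n,p); held(np.r_[p,.098])
im,W=cloud("top"); save(im,"t2",(190,60,450,290),2.5); np.savez("t2.npz",im=im,W=W)
print("dry",rect(box(320,280,410,392,W,.068,.085)))
B=box(300,150,450,290,W,.0455,.053); print("bar",rect(B)); go()
```

```text
p3 [ 0.5049 -0.1901]
scene [ 0.5024 -0.1906] tilt deg [-2.6 -1.8] z [0.0553 0.1304] 315 153
top (array([ 503.9, -189.8]), array([43.7, 42.6]), 26.5, 294, np.float64(0.1334))
p2 [ 0.5469 -0.3246]
scene [ 0.5432 -0.3236] tilt deg [-4.4 -1.3] z [0.0549 0.1299] 278 141
top (array([ 545.4, -322.6]), array([41.4, 43.1]), 1.9, 295, np.float64(0.1333))
p4 [ 0.4593 -0.2781]
scene [ 0.4586 -0.278 ] tilt deg [-4.3  3.8] z [0.0564 0.1302] 147 87
top (array([ 459.8, -276.3]), array([40.7, 44.3]), 1.6, 304, np.float64(0.1335))
dry (array([0., 0.]), array([0., 0.]), 0.0, 0, np.float64(nan))
bar (array([0., 0.]), array([0., 0.]), 0.0, 0, np.float64(nan))
tcp [ 0.5723 -0.1726  0.2875] q [-0.2   0.74  0.89 -0.47  2.28  0.94] w 0.0854 t 34.5m.py:6: RuntimeWarning: Mean of empty slice.
  (c,s,a)=cv2.minAreaRect((P[:,:2]*1000).astype(np.float32)); return np.round(c,1),np.round(s,1),round(a,1),len(P),P[:,2].mean().round(4)
  ret = ret.dtype.type(ret / rcount)
```

View pics/t2.png

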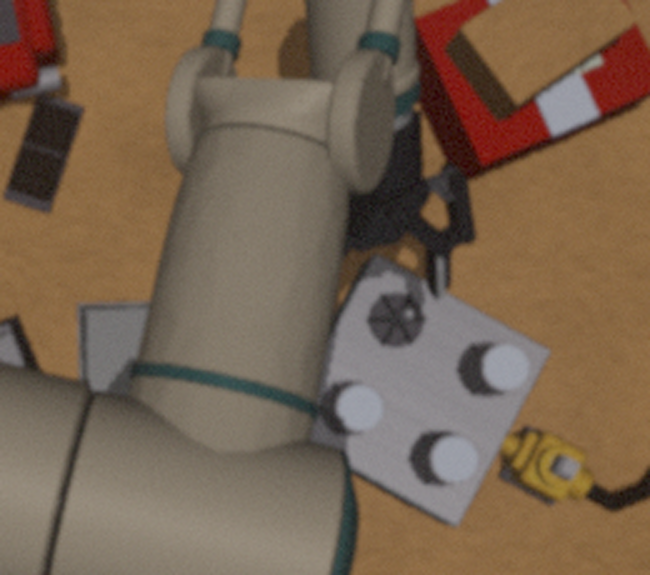

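All three washed pistons are seated: tops at .133, centres within 2 mm. In the picture they are the white tops at (358,408), (452,458) and (506,367). I'll move the arm clear and measure the handle again.

Run:
```python
from kin import *
w=((.42,-.34,.30),-21,0),; path(*w); go(*w)
```

```text
margin 0.53 end [-0.81  0.2   1.46  0.    1.48  1.13]
tcp [ 0.5723 -0.1726  0.2875] q [-0.2   0.74  0.89 -0.47  2.28  0.94] w 0.0854 t 34.5
[15.6, 48.7, 33.7] [-0.1314, 0.1224, 0.1384] rows 7.1
```

Request:
{"name": "step_arm", "arguments": {
  "moves": [
    [15.6,48.7,33.7,-0.131,0.122,0.138,0],
    [15.6,48.7,33.7,-0.131,0.122,0.138,0],
    [15.6,48.7,33.7,-0.131,0.122,0.138,0],
    [15.6,48.7,33.7,-0.131,0.122,0.138,0],
    [15.6,48.7,33.7,-0.131,0.122,0.138,0],
    [15.6,48.7,33.7,-0.131,0.122,0.138,0],
    [15.6,48.7,33.7,-0.131,0.122,0.138,0],
    [15.6,48.7,33.7,-0.131,0.122,0.138,0],
    [15.6,48.7,33.7,-0.131,0.122,0.138,0]
  ]
}}

```text
clock: 35.4
tcp_pos: [0.4196, -0.3394, 0.3011]
ee_rot: [0.0, 0.983, -0.182, 0.001]
wrist_force: [0.5, -0.3, 0.3]
grip_width: 0.0851
finger_force: 0.0
```

```bash
cat >> kin.py <<'E'
def bar(n,c=None,zlo=.0455,zhi=.053):
    _,W=cloud(n); P=W.reshape(-1,3); P=P[(P[:,2]>zlo)&(P[:,2]<zhi)&(P[:,0]>.58)&(P[:,0]<.735)&(P[:,1]>-.12)&(P[:,1]<.09)]
    c=P.mean(0); v=np.linalg.svd((P-c)[:,:2],full_matrices=False)[2][0]; print(n,rect(P),"mean",c.round(4),"az",np.degrees(np.arctan2(v[1],v[0])).round(1))
    t=(P-c)[:,:2]@v; s=(P-c)[:,:2]@np.array([-v[1],v[0]]); print("  ends",np.percentile(t,[1,99]).round(4),"side",np.percentile(s,[2,98]).round(4)); return W
E
python3 - <<'E'
from kin import *
W=bar("top"); print("dry",rect(box(320,280,410,392,W,.068,.085)))
bar("scene"); go()
W0=np.load("top.npz")["W"]
H=box(340,180,430,268,W,.022,.030); print("hub",rect(H))
E
```

```text
top (array([674.3, -41.7]), array([ 17.6, 127.4]), 70.1, 275, np.float64(0.0484)) mean [ 0.6736 -0.0415  0.0484] az 160.1
  ends [-0.0631  0.0608] side [-0.008   0.0078]
dry (array([470.8,  16. ]), array([40.7, 43.2]), 1.6, 267, np.float64(0.0763))
scene (array([674.2, -39.8]), array([ 21.7, 126.7]), 72.0, 169, np.float64(0.0489)) mean [ 0.6754 -0.0396  0.0489] az -18.9
  ends [-0.0638  0.0614] side [-0.0103  0.009 ]
tcp [ 0.4212 -0.3394  0.3005] q [-0.81  0.2   1.46  0.    1.48  1.13] w 0.0852 t 35.5
hub (array([664.9, -38.1]), array([ 53.9, 105.5]), 69.9, 281, np.float64(0.0259))
```

The handle has been knocked and is now at (.674, −.041) with the bar at azimuth −20°. I'll go to it.

Run:
```python
from kin import *
w=((.6742,-.0412,.13),-20,0),((.6742,-.0412,.038),-20,0); path(*w); go(*w)
```

```text
margin 0.94 end [-0.16  0.49  1.44  0.    1.21  1.76]
margin 0.91 end [-0.16  0.57  1.55 -0.    1.02  1.76]
tcp [ 0.4212 -0.3394  0.3005] q [-0.81  0.2   1.46  0.    1.48  1.13] w 0.0852 t 35.5
[-0.0, -0.0, -0.9] [0.1298, -0.3688, 0.1707] rows 8.5
[-0.0, -0.0, -0.9] [0.1297, -0.3688, 0.2627] rows 1.8
```

Request:
{"name": "step_arm", "arguments": {
  "moves": [
    [0,0,-0.9,0.13,-0.369,0.12,0],
    [0,0,-0.9,0.13,-0.369,0.12,0],
    [0,0,-0.9,0.13,-0.369,0.12,0],
    [0,0,-0.9,0.13,-0.369,0.12,0],
    [0,0,-0.9,0.13,-0.369,0.12,0],
    [0,0,-0.9,0.13,-0.369,0.12,0],
    [0,0,-0.9,0.13,-0.369,0.12,0],
    [0,0,-0.9,0.13,-0.369,0.12,0],
    [0,0,-0.9,0.13,-0.369,0.12,0],
    [0,0,-0.9,0.13,-0.369,0.17,0],
    [0,0,-0.9,0.13,-0.369,0.17,0],
    [0,0,-0.9,0.13,-0.369,0.17,0]
  ]
}}

```text
clock: 36.7
tcp_pos: [0.6743, -0.0412, 0.13]
ee_rot: [0.001, 0.985, -0.174, -0.001]
wrist_force: [-0.5, -0.1, 0.6]
grip_width: 0.0853
finger_force: 0.0
```

Run:
```python
from kin import *
bar("scene"); go(((.6742,-.0412,.038),-20,0))
```

```text
scene (array([674.1, -39.4]), array([ 23.3, 127.1]), 70.3, 169, np.float64(0.0491)) mean [ 0.6747 -0.0389  0.0491] az -18.9
  ends [-0.0617  0.0621] side [-0.0097  0.0091]
tcp [ 0.6755 -0.0418  0.132 ] q [-0.16  0.49  1.43 -0.    1.21  1.76] w 0.0858 t 36.8
[0.0, -0.2, -0.1] [-0.0017, -0.0001, 0.094] rows 1.9
```

Request:
{"name": "step_arm", "arguments": {
  "moves": [
    [0,0,0,0,0,0.045,0],
    [0,0,0,0,0,0.08,0],
    [0,0,0,0,0,0.0915,0],
    [0,0,0,0,0,0.0915,0],
    [0,0,0,0,0,0.0915,1],
    [0,0,0,0,0,0.0915,1],
    [0,0,0,0,0,0.0915,1],
    [0,0,0,0,0,0.0915,1],
    [0,0,0,0,0,0.0915,1],
    [0,0,0,0,0,0.0915,1],
    [0,0,0,0,0,0.0915,1]
  ]
}}

```text
clock: 37.85
tcp_pos: [0.6754, -0.0422, 0.0411]
ee_rot: [0.0, 0.985, -0.175, 0.002]
wrist_force: [-0.5, -0.4, 6.0]
grip_width: 0.0146
finger_force: 60.8
```

Run:
```python
from kin import *
p=np.array([.6742,-.0412]); st=np.array([.4546,-.3953])
w=((*p,.22),-20,0),((*st,.22),-27.5,0),((*st,.15),-27.5,0); path(*w); go(*w); bar("top")
```

```text
margin 0.94 end [-0.16  0.44  1.3   0.    1.4   1.76]
margin 1.0 end [-0.83  0.33  1.48 -0.    1.34  1.22]
margin 1.07 end [-0.83  0.38  1.59 -0.    1.18  1.22]
tcp [ 0.6754 -0.0422  0.0411] q [-0.16  0.57  1.54 -0.    1.03  1.76] w 0.0146 t 37.9
[-0.0, -0.2, -0.1] [-0.0007, -0.0005, -0.179] rows 3.6
[-0.0, -0.2, 7.4] [-0.0852, 0.4075, -0.1793] rows 8.3
[-0.0, -0.2, 7.4] [-0.0855, 0.4075, -0.1093] rows 1.4
top (array([637.8, -28.2]), array([16.6, 48.1]), 69.4, 115, np.float64(0.0484)) mean [ 0.6371 -0.028   0.0484] az 158.5
  ends [-0.0246  0.0228] side [-0.0079  0.0077]
```

Request:
{"name": "step_arm", "arguments": {
  "moves": [
    [0,0,0,0,0,-0.045,1],
    [0,0,0,0,0,-0.09,1],
    [0,0,0,0,0,-0.135,1],
    [0,0,0,0,0,-0.179,1],
    [0,0,0,0,0,-0.179,1]
  ]
}}

```text
clock: 38.4
tcp_pos: [0.6779, -0.0421, 0.2259]
ee_rot: [0.0, 0.985, -0.175, 0.008]
wrist_force: [1.0, -0.1, -2.2]
grip_width: 0.0146
finger_force: 59.8
```

Run:
```python
from kin import *
st=np.array([.4546,-.3953]); w=((*st,.22),-27.5,0),; go(*w)
```

```text
tcp [ 0.6779 -0.0421  0.2259] q [-0.16  0.43  1.3  -0.    1.4   1.76] w 0.0146 t 38.4
[-0.2, -0.9, 7.4] [-0.0883, 0.4084, 0.0035] rows 8.4
```

Request:
{"name": "step_arm", "arguments": {
  "moves": [
    [0,0,7.4,-0.085,0.4075,0,1],
    [0,0,7.4,-0.085,0.4075,0,1],
    [0,0,7.4,-0.085,0.4075,0,1],
    [0,0,7.4,-0.085,0.4075,0,1],
    [0,0,7.4,-0.085,0.4075,0,1],
    [0,0,7.4,-0.085,0.4075,0,1],
    [0,0,7.4,-0.085,0.4075,0,1],
    [0,0,7.4,-0.085,0.4075,0,1],
    [0,0,7.4,-0.085,0.4075,0,1],
    [0,0,7.4,-0.085,0.4075,0,1],
    [0,0,7.4,-0.085,0.4075,0,1],
    [0,0,7.4,-0.085,0.4075,0,1]
  ]
}}

```text
clock: 39.6
tcp_pos: [0.455, -0.3934, 0.2178]
ee_rot: [-0.001, 0.971, -0.237, 0.001]
wrist_force: [-1.0, -0.6, -4.1]
grip_width: 0.0145
finger_force: 60.1
```

```bash
cat >> kin.py <<'E'
def hbar():
    "held bar in both cameras: top face between z bounds about the TCP"
    s=r.state(); c=np.array(s["tcp_pos"]); print("tcp",c.round(4),"F",np.array(s["wrist_force"]).round(1))
    for n in("top","scene"):
        _,W=cloud(n); P=W.reshape(-1,3); q=P-c; e=np.array([np.cos(np.radians(-27.5)),np.sin(np.radians(-27.5))]); t=q[:,:2]@e; u=q[:,:2]@np.array([-e[1],e[0]])
        m=(abs(t)<.075)&(abs(u)<.02)&(q[:,2]>-.035)&(q[:,2]<.02); 
        for sg in(-1,1):
            k=m&(t*sg>.045); 
            if k.sum()<5: print(n,sg,"few",k.sum()); continue
            zt=np.percentile(q[k,2],85); kk=k&(abs(q[:,2]-zt)<.004); print(n,sg,kk.sum(),"t ext",np.percentile(t[kk]*sg,98).round(4),"u mid",((np.percentile(u[kk],3)+np.percentile(u[kk],97))/2).round(4),"w",np.ptp(u[kk]).round(4),"z",zt.round(4))
E
python3 - <<'E'
from kin import *
hbar(); st=np.array([.4546,-.3953]); go(((*st,.22),-27.5,0),((*st,.15),-27.5,0))
E
```

```text
tcp [ 0.455  -0.3934  0.2178] F [-1.  -0.6 -4.1]
top -1 79 t ext 0.0638 u mid 0.0013 w 0.0176 z 0.0082
top 1 67 t ext 0.0624 u mid 0.0015 w 0.0184 z 0.0085
scene -1 18 t ext 0.0652 u mid 0.0024 w 0.0203 z 0.0084
scene 1 16 t ext 0.0595 u mid 0.0051 w 0.0189 z 0.0079
tcp [ 0.4553 -0.3936  0.2184] q [-0.83  0.33  1.48  0.    1.33  1.22] w 0.0143 t 39.7
[-0.1, -0.1, 0.1] [0.0001, 0.0018, -0.0016] rows 0.0
[-0.1, -0.1, 0.1] [-0.0, 0.0019, 0.0684] rows 1.4
```

Request:
{"name": "step_arm", "arguments": {
  "moves": [
    [0,0,0,0.001,0.003,0.03,1],
    [0,0,0,0.001,0.003,0.06,1],
    [0,0,0,0.001,0.003,0.078,1],
    [0,0,0,0.001,0.003,0.078,1],
    [0,0,0,0.001,0.003,0.078,1]
  ]
}}

```text
clock: 40.2
tcp_pos: [0.455, -0.3979, 0.1412]
ee_rot: [0.0, 0.971, -0.237, 0.002]
wrist_force: [-0.1, 0.2, -3.2]
grip_width: 0.0143
finger_force: 60.0
```

Run:
```python
from kin import *
hbar(); hbar()
```

```text
tcp [ 0.455  -0.3979  0.1412] F [-0.1  0.2 -3.2]
top -1 61 t ext 0.0639 u mid 0.0009 w 0.0157 z 0.0088
top 1 59 t ext 0.0622 u mid 0.0014 w 0.0182 z 0.0079
scene -1 16 t ext 0.0641 u mid 0.0041 w 0.021 z 0.0103
scene 1 15 t ext 0.0607 u mid 0.0026 w 0.0226 z 0.0104
tcp [ 0.4554 -0.3989  0.1424] F [-0.2 -0.2 -2.3]
top -1 68 t ext 0.0639 u mid 0.0011 w 0.018 z 0.0084
top 1 59 t ext 0.0625 u mid 0.0015 w 0.0174 z 0.0081
scene -1 18 t ext 0.0646 u mid 0.0028 w 0.0269 z 0.0095
scene 1 14 t ext 0.0598 u mid 0.0034 w 0.0173 z 0.0094
```

Request:
{"name": "step_arm", "arguments": {
  "moves": [
    [0,0,0,-0.001,-0.001,0,1],
    [0,0,0,-0.001,-0.001,0.006,1],
    [0,0,0,-0.001,-0.001,0.01,1],
    [0,0,0,-0.001,-0.001,0.013,1],
    [0,0,0,-0.001,-0.001,0.016,1],
    [0,0,0,-0.001,-0.001,0.018,1],
    [0,0,0,-0.001,-0.001,0.018,1]
  ]
}}

```text
clock: 41.1
tcp_pos: [0.4537, -0.3969, 0.1223]
ee_rot: [-0.0, 0.971, -0.238, 0.001]
wrist_force: [-0.3, 0.0, -3.2]
grip_width: 0.0146
finger_force: 60.1
```

It's already on the 18 mm square with no resistance. Pushing fully down.

Request:
{"name": "step_arm", "arguments": {
  "moves": [
    [0,0,0,0,0,0.004,1],
    [0,0,0,0,0,0.008,1],
    [0,0,0,0,0,0.011,1],
    [0,0,0,0,0,0.014,1],
    [0,0,0,0,0,0.016,1],
    [0,0,0,0,0,0.016,1]
  ]
}}

```text
clock: 41.7
tcp_pos: [0.4538, -0.3971, 0.1081]
ee_rot: [0.0, 0.971, -0.238, 0.002]
wrist_force: [-0.9, 2.3, 3.9]
grip_width: 0.0142
finger_force: 61.0
```

Request:
{"name": "step_arm", "arguments": {
  "moves": [
    [0,0,-8,0,0,0,1],
    [0,0,-16,0,0,0,1],
    [0,0,-24,0,0,0,1],
    [0,0,-32,0,0,0,1],
    [0,0,-40,0,0,0,1],
    [0,0,-48,0,0,0,1],
    [0,0,-56,0,0,0,1],
    [0,0,-64,0,0,0,1],
    [0,0,-72,0,0,0,1],
    [0,0,-80,0,0,0,1],
    [0,0,-88,0,0,0,1],
    [0,0,-93,0,0,0,1]
  ]
}}

```text
clock: 42.9
tcp_pos: [0.4535, -0.3951, 0.108]
ee_rot: [-0.0, 0.84, 0.542, 0.002]
wrist_force: [-1.7, 5.7, 5.9]
grip_width: 0.0146
finger_force: 61.4
```

Request:
{"name": "step_arm", "arguments": {
  "moves": [
    [0,0,0,0,0,0,1],
    [0,0,0,0,0,0,1],
    [0,0,0,0,0,0,1]
  ]
}}

```text
clock: 43.2
tcp_pos: [0.4534, -0.3952, 0.108]
ee_rot: [-0.0, 0.841, 0.541, 0.001]
wrist_force: [-2.0, 5.2, 5.5]
grip_width: 0.0145
finger_force: 61.4
```

Run:
```python
from kin import *
s=r.state(); print(s["wrist_force"].round(1),s["torque"].round(2)); go(((.4546,-.3953,.108),62.5,0))
```

```text
[-2.   5.2  5.5] [0.97 0.39 0.03]
tcp [ 0.4534 -0.3952  0.108 ] q [-0.83  0.41  1.64  0.    1.09 -0.41] w 0.0145 t 43.2
[0.1, -0.2, 3.0] [0.0003, 0.0011, 0.0] rows 0.3
```

Request:
{"name": "step_arm", "arguments": {
  "moves": [
    [0,0,0,0,0,0,0.4],
    [0,0,0,0,0,0,0.4],
    [0,0,0,0,0,0,0.4],
    [0,0,0,0,0,0,0.4],
    [0,0,0,0,0,-0.01,0.4],
    [0,0,0,0,0,-0.04,0.4],
    [0,0,0,0,0,-0.08,0.4],
    [0,0,0,0,0,-0.12,0.4],
    [0,0,0,-0.1,0,-0.15,0.4],
    [0,0,0,-0.15,0,-0.15,0.4],
    [0,0,0,-0.15,0,-0.15,0.4],
    [0,0,0,-0.15,0,-0.15,0.4]
  ]
}}

```text
clock: 44.4
tcp_pos: [0.3885, -0.5396, 0.2582]
ee_rot: [0.004, 0.843, 0.539, -0.001]
wrist_force: [0.2, 0.8, -0.3]
grip_width: 0.0512
finger_force: 0.0
```

Run:
```python
from kin import *
im,W=cloud("top"); save(im,"t3",(190,110,450,300),2.8); P=W.reshape(-1,3); P=P[(np.linalg.norm(P[:,:2]-[.4546,-.3953],axis=1)<.08)&(P[:,2]>.108)&(P[:,2]<.122)]
print("bar",rect(P))
print("dry",rect(box(320,280,410,392,W,.068,.085)))
for n,p in dict(p3=p3,p2=p2,p4=p4).items():
    T=W.reshape(-1,3); T=T[(np.linalg.norm(T[:,:2]-p,axis=1)<.032)&(T[:,2]>.12)]; print(n,p,rect(T))
W0=np.load("top.npz")["W"]
for n,b in dict(ring=(440,400,490,450),tub=(445,170,480,210),pad1=(220,385,305,450),pad2=(280,140,340,220),spanner=(165,200,275,278)).items(): print(n,rect(box(*b,W,.004,.07)),rect(box(*b,W0,.004,.07)))
```

```text
bar (array([ 454.5, -395.7]), array([128.1,  17.7]), 65.4, 414, np.float64(0.1146))
dry (array([470.8,  16.1]), array([40.7, 43.2]), 1.8, 268, np.float64(0.0764))
p3 [ 0.5049 -0.1901] (array([ 503.9, -190. ]), array([43.3, 43.6]), 1.4, 310, np.float64(0.1329))
p2 [ 0.5469 -0.3246] (array([ 545.4, -322.3]), array([41.5, 43.8]), 0.9, 317, np.float64(0.1329))
p4 [ 0.4593 -0.2781] (array([ 459.8, -276.3]), array([40.8, 43.9]), 1.6, 318, np.float64(0.1327))
ring (array([ 355.2, -153.7]), array([82. , 81.1]), 89.2, 269, np.float64(0.0094)) (array([ 349.2, -150.7]), array([82.3, 78.6]), 10.0, 276, np.float64(0.0093))
tub (array([ 758.2, -137.8]), array([66.8, 49.8]), 9.8, 300, np.float64(0.0441)) (array([ 756.5, -146.4]), array([55.5, 67.1]), 17.9, 301, np.float64(0.0444))
pad1 (array([357.3, 187.5]), array([143.5, 105.4]), 90.0, 998, np.float64(0.0132)) (array([358.3, 187.1]), array([106.8, 140.8]), 0.1, 997, np.float64(0.0133))
pad2 (array([768.2, 122.9]), array([132.8, 102. ]), 1.9, 1058, np.float64(0.0181)) (array([766.6, 123. ]), array([135.9, 101.2]), 2.3, 1065, np.float64(0.0178))
spanner (array([659.9, 273.4]), array([133.5, 183. ]), 1.8, 617, np.float64(0.007)) (array([660.2, 273.3]), array([133.6, 186.9]), 1.8, 639, np.float64(0.0071))
```

View pics/t3.png

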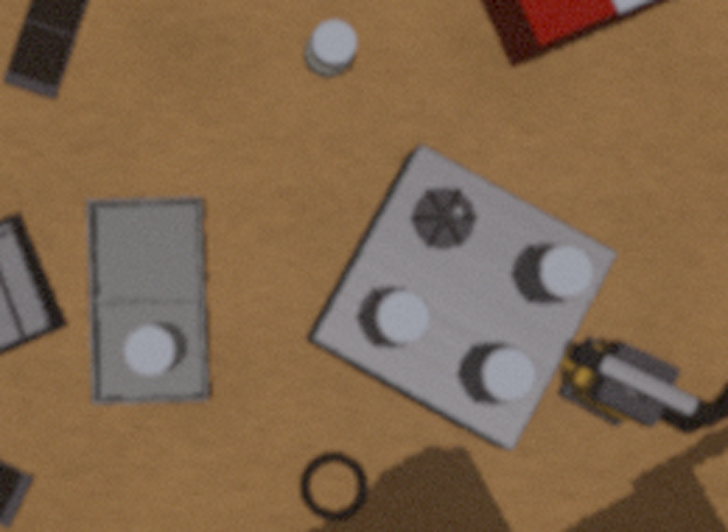

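The handle sits fully on the stem (bar top .1146, expected .115) and has been turned about 93°. All pistons are in place and the bystanders are unmoved. Handing in.

```bash
python3 -c "
from rig import r
print(r.job_done())"
```

```text
the job is handed in; nothing more can be done
None
```

The job is handed in and the verdict is not shown: by camera, the three washed pistons are mouth down on pegs 2–4, the one dry piston stands in the tray, and the T-handle is fully down on the stem, turned about 93° anticlockwise and left open.

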